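# Pack the forming stakes and lock the case

### The job

Pack the aluminium forming stakes that are on the bench: stand each one in its own lane of the wooden case and fill the gap left over in that lane with the wooden block that fits it, so that no stake can slide (a block without a stake is not needed). Then lay the dark hold-down bar across the case, properly seated on the two steel saddles with its rubber strip down, and only after that push both sprung keepers inwards until they snap upright over its ends. Leave the other things on the bench where they are.

Things in the scene. Friction and masses are not known exactly. Their poses are not given: they have to be found in the camera images.
- case: Fixed wooden packing case, origin at the centre of its underside, z up, yaw within 0.2 rad. Three open lanes along its x, each 130 mm long (x -65 to 65) and 44 mm wide, centred at y = -49, 0, 49 mm. Lane floor at z = 8 mm; walls and 5 mm dividers end at z = 28 mm. At both y ends: a steel post with a saddle, and outside it a sprung keeper.
- saddle_left (a point): Middle of the left post's top: a narrow flat seat for the bar at case x = 0, y = 86, z = 92 mm; it is 12 mm in y (80 to 92) and 48 mm in x, between two lips that rise 12 mm above it. Axes as the case.
- saddle_right (a point): The same on the right post, at case y = -86 mm.
- keeper_left (a joint): Left keeper (rad): flat steel arm 34 mm wide in x, hinged about case x at case y = 122, z = 59 mm, 82 mm long, with a hook 60 mm up pointing inwards. 0: leaning outwards 0.55 rad (start). 0.55: upright, hook 3 mm above the bar's end. A spring holds it at either stop and flips it at 0.275 (5 N at the pad). Pushed inwards on its outer face past 0.275 it snaps to 0.55.
- keeper_right (a joint): Right keeper (rad), the mirror image, hinged at case y = -122, z = 59 mm. 0: leaning outwards 0.55 rad (start). 0.55: upright over the bar's end.
- keeper_left_pad (a point): Push tab near the top of the left keeper's arm (6 mm thick), above its hook, 72 mm from its hinge: at case y = 160, z = 120 mm while folded outwards, at y = 122, z = 131 mm when upright. Moves with the keeper.
- keeper_right_pad (a point): The same point on the right keeper, y negative.
- bar: Hold-down bar: dark wood 40 x 208 x 18 mm (its x, y, z), under it a black rubber strip 24 x 152 x 12 mm. Origin: centre of the strip's underside; wood z = 12 to 30 mm. 0.16 kg. Lies strip down on the robot's right, y within 0.2 rad of world x. In place its origin is at case x 0, y 0, z 80 mm, length along case y; strip between the posts with 4 mm play each end, 4 mm to each lip.
- stake_short: Short aluminium forming stake, 0.28 kg. Foot 70 x 40 x 26 mm (its x, y, z); upright shank with small dome (from z = 60) mid-foot to hold it by, 24 mm thick in x, 30 mm in y, z = 26 to 67 mm. Origin: centre of underside; z up. Starts upright, its x within 0.4 rad of world x. May be absent. Leaves a 60 mm gap in a lane, for the long block.
- stake_mid: Middle aluminium forming stake, 0.33 kg. Foot 82 x 40 x 26 mm (its x, y, z); upright shank with small dome (from z = 60) mid-foot to hold it by, 24 mm thick in x, 30 mm in y, z = 26 to 67 mm. Origin: centre of underside; z up. Starts upright, its x within 0.4 rad of world x. May be absent. Leaves a 48 mm gap, for the middle block.
- stake_long: Long aluminium forming stake, 0.38 kg. Foot 94 x 40 x 26 mm (its x, y, z); upright shank with small dome (from z = 60) mid-foot to hold it by, 24 mm thick in x, 30 mm in y, z = 26 to 67 mm. Origin: centre of underside; z up. Starts upright, its x within 0.4 rad of world x. May be absent. Leaves a 36 mm gap, for the short block.
- block_long: Long pale-wood block, 0.09 kg. Foot 56 x 40 x 26 mm (its x, y, z); upright flat-topped tab mid-foot to hold it by, 24 mm thick in x, 30 mm in y, z = 26 to 67 mm. Origin: centre of underside; z up. Starts upright, its x within 0.4 rad of world x. Goes with the short stake.
- block_mid: Middle pale-wood block, 0.07 kg. Foot 44 x 40 x 26 mm (its x, y, z); upright flat-topped tab mid-foot to hold it by, 24 mm thick in x, 30 mm in y, z = 26 to 67 mm. Origin: centre of underside; z up. Starts upright, its x within 0.4 rad of world x. Goes with the middle stake.
- block_short: Short pale-wood block, 0.06 kg. Foot 32 x 40 x 26 mm (its x, y, z); upright flat-topped tab mid-foot to hold it by, 24 mm thick in x, 30 mm in y, z = 26 to 67 mm. Origin: centre of underside; z up. Starts upright, its x within 0.4 rad of world x. Goes with the long stake.
- jar: Capped jar, 56 mm across, 70 mm tall; a bystander to leave alone. Origin: centre of its underside.
- hammer: Hammer, 220 mm, lying behind the case; a bystander to leave alone. Origin: centre of its underside near its middle.
- tray_cup: Small white bowl, 64 mm across, 50 mm tall; a bystander to leave alone. Origin: centre of its underside.
- ring_stick: Steel ring cone on a 60 mm foot, 76 mm tall; a bystander to leave alone. Origin: centre of its underside.
- bench_block: Steel bench block 70 x 70 x 20 mm; a bystander to leave alone. Origin: centre of its underside.
- tape_roll: Cork disc 70 mm across, 30 mm tall; a bystander to leave alone. Origin: centre of its underside.
There are look-alikes about, which are no part of the job. Leave any red or turquoise look-alike of the block_short alone.

How it is judged:
By the outcome, as a careful person would: the job done as asked, in the order asked, and still so for the second after the job is handed in, with the robot touching nothing.
Of stake_short, stake_mid, stake_long only 2 to 3 are there at a start; the rules pass over those that are not, and their reading is None.
At some moment in a run one of stake_short, block_long, stake_mid, block_mid, stake_long, bar may be knocked a few centimetres aside while the robot is not near it.
It also fails if it takes over 210 s, if anything falls off the work surface, if the arm or the gripper's body presses on something with over 40 N, if the wrist force passes 120 N, or if a joint passes its speed limit or range.

### The arm

A 7-joint arm with a two-finger parallel gripper is mounted at the origin on the work surface. World frame = base frame: x ahead of the robot, y to its left, z up, the work surface at z = 0. Lengths are in m, angles in rad, forces in N, time in s.
With the tool pointing down it reaches from about 0.35 to 0.9 m from the base axis. Payload 7.2 kg.
Tool frame: the origin (TCP) lies at the very end of the fingers, on their centre line; the grasp point (between the pads) lies robot.pinch_z behind it (robot.pinch_z is the distance from the TCP to the grasp point, in m); z points along the fingers, y is the direction in which the jaws open and shut (so a half turn about z gives the same grasp; the last joint's range is limited). The gripper opens to 85 mm and grips with 20 to 120 N. Pads are 22 mm wide; open, the fingers measure 114 mm over their backs; the gripper's body (76 mm by 85 mm) begins 54 mm behind the grasp point. The pads swing forward as they close: fully open they stand 13 mm farther back than shut.
Start: joints at [-1.217, 0.411, -0.013, 1.596, 0.006, 1.134, -0.082], TCP at [0.256, 0.57, 0.231] pointing down, gripper open.
Joint ranges: [-2.95, 2.95], [-0.29, 1.99], [-1.47, 1.44], [0.14, 2.54], [-1.03, 4.17], [0.13, 1.85], [-2.86, 2.86]. Speed limits (rad/s): [2.39, 2.39, 3.01, 3.01, 3.14, 3.14, 3.14].

### API

Orientations are given as a unit quaternion [x, y, z, w].
In Python, from rig import robot, capture, spotter gives the robot as it stands.
- The arm moves only by the shell command python3 -m pendant 'ROWS'. ROWS is text: rows parted by semicolons, each of 7 numbers parted by spaces: the shift along the tool's x, y, z in m, then the turn, a rotation vector about the tool's x, y, z in degrees, then the closure in counts, from 0 (fully open) to 255 (shut). In form: dx dy dz ax ay az grip; .... A call has exactly 10 rows; each row is the pose to reach, as a shift and turn from the pose commanded when the call began, along the tool's axes at that moment; what a row does not reach only later rows make up. A row lasts 1/12 s, in which the tool goes at most 41.7 mm and 7.16 degrees, less where a joint would pass 70% of its speed; a pose out of reach is approached as far as the arm can. A call with a gripper value outside its range is refused whole. The fingers move at their own pace and stop on an object; the grip force is fixed at half the most. Time passes only in rows, so rows that repeat a pose let the fingers close, or fill a call up. It gives the time, the measured TCP pose, the force and the opening at its end, in the units of the state.
- robot.sense(): the state, without advancing time (a new reading comes with each control period).
- capture(name): name is "side" or "top"; returns a dict with "image" (384x512x3 uint8, blue, green, red), "fx", "fy", "cx", "cy" (pixels), "k1" (the pictures are not rectified: a ray, as slopes to the right and down, at radius r is drawn at 1 + k1 r^2 times it, then the intrinsics apply), "cam_to_world" (4x4, takes a point from camera to world coordinates). Camera axes: x right, y down, z forward; pixel columns grow to the right and rows downward; lengths in m; the calibration is good to about 2 mm. A picture is of the moment at which its call begins. There is no depth.
- robot.finish_job(): hands the job in, once; it reports no verdict.
Trained networks look in a picture, given as the dict that the camera call returned (one of the last four; its "shot" number tells which), for a name from the list of things; names that differ only in an ending like _2 or _b are one class to them, and where a whole thing is asked for, a point or a joint stands for the part that bears it (a point fixed in the world has none). Each returns a list of dicts, best first, with "confidence" (0 to 1); they miss things now and then, are a little off and sometimes report something else, mostly with a low value. They report only what shows in the picture. A call takes as long as a camera call. They do not tell look-alikes from the thing itself.
- spotter.cut_out(picture, query): "pixels" (384x512 bool, what is visible of it).
- spotter.landmark_of(picture, query): "point" ([x, y, z] in m, in world coordinates, good to about 4 mm: a listed point, or the origin of a listed thing).
The state is a dict: "t": time; "joint_positions": joint angles; "qd": joint speeds; "joint_efforts": joint torques, N m; "eef_pos": TCP position; "tcp_rot": TCP orientation; "contact_force": force on the tool from outside, world axes, zero at the start; "moment": the same for the moment, N m; "grip_width": finger opening in m.
Only numpy, scipy, OpenCV 4.12 (cv2) and the standard library are available. Lean on these libraries where they do the work, as an engineer would, in place of code of your own. Each camera call takes 0.05 s, during which the arm holds its last target.

## Working session

There is one attempt and no reset: what is moved stays moved. The work goes in short steps, Python scripts to look and compute and a shell command to move; the robot and the scene stay as the last step left them, time stands still between calls to the robot, and variables do not carry over. Pictures are saved under pics/ and viewed, and the job is handed in when it is done.

```bash
ls -la && mkdir -p pics && python3 - <<'E'
from rig import robot, capture, spotter
import cv2
print(robot.pinch_z); s=robot.sense(); print(s)
for n in ("side","top"):
    c=capture(n); cv2.imwrite(f"pics/{n}0.png",c["image"]); print(n,c["fx"],c["fy"],c["cx"],c["cy"],c["k1"],c["cam_to_world"])
E
```

```text
total 12
drwxr-xr-x  3 agent agent 4096 Dec  5 22:08 .
drwxr-xr-x 23 root  root  4096 Dec  5 22:08 ..
drwxr-xr-x  2 agent agent 4096 Dec  5 22:08 pics
0.0187
{'t': 0.0, 'joint_positions': array([-1.21722175,  0.41190974, -0.01272946,  1.5970187 ,  0.00560126,
        1.13428006, -0.08217427]), 'qd': array([ 0.00066741, -0.00026564, -0.00126624, -0.00031442,  0.00030861,
        0.00138842, -0.00069072]), 'joint_efforts': array([ 5.47243762e-04, -6.00635076e+01,  6.82338160e-01, -2.99414849e+01,
        1.37536196e-02,  1.07825955e-02, -3.05688206e-05]), 'eef_pos': array([0.25569516, 0.56978047, 0.23045721]), 'tcp_rot': array([ 2.09294904e-01,  9.77852248e-01, -7.81951561e-04, -1.13268197e-04]), 'contact_force': array([-0.07736549,  0.85940729, -0.29102734]), 'moment': array([ 0.03340937, -0.0186257 , -0.04180564]), 'grip_width': 0.08532051323062244}
side 372.0667371265547 372.0667371265547 261.064808000159 193.77973982488533 0.022380350712854907 [[ 0.7329679  -0.4580231   0.5029641  -0.05450205]
 [-0.68004296 -0.47453592  0.55888929 -0.67954901]
 [-0.01730967 -0.75168511 -0.65929498  0.92721264]
 [ 0.          0.          0.          1.        ]]
top 349.67913672857304 349.67913672857304 256.5238967459572 193.06654958672829 -0.09063808993339895 [[ 0.01835669 -0.99861301  0.04934657  0.50648148]
 [-0.99961723 -0.01935214 -0.01977109  0.01296765]
 [ 0.02069863 -0.04896475 -0.99858601  1.10217171]
 [ 0.          0.          0.          1.        ]]
```

View pics/side0.png

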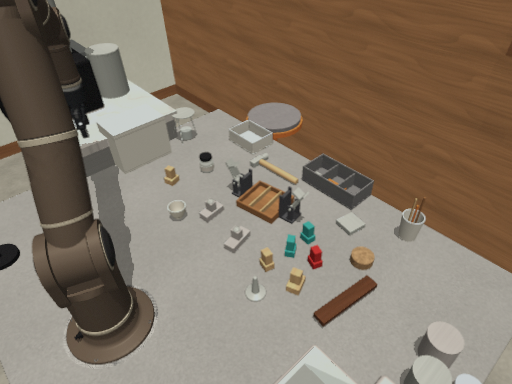

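View pics/top0.png

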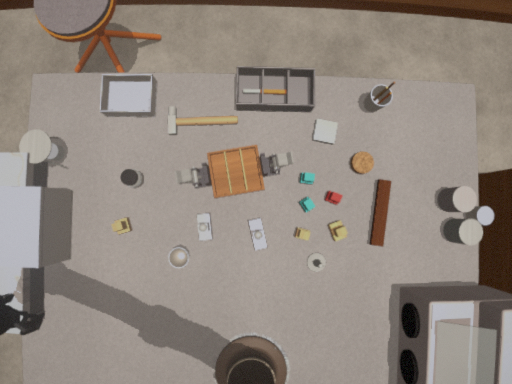

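```bash
cat > h.py <<'E'
import numpy as np, cv2
from rig import robot, capture, spotter
from scipy.spatial.transform import Rotation as R
def ray(c,uv):
    uv=np.atleast_2d(np.asarray(uv,float))
    d=np.stack([(uv[:,0]-c["cx"])/c["fx"],(uv[:,1]-c["cy"])/c["fy"]],1)
    p=d.copy()
    for _ in range(20):
        r2=(p**2).sum(1,keepdims=True); p=d/(1+c["k1"]*r2)
    v=np.c_[p,np.ones(len(p))]
    T=np.asarray(c["cam_to_world"]); return T[:3,3], v@T[:3,:3].T
def unproj(c,uv,z):
    o,v=ray(c,uv); t=(z-o[2])/v[:,2]; return o+v*t[:,None]
def proj(c,P):
    P=np.atleast_2d(np.asarray(P,float)); T=np.asarray(c["cam_to_world"])
    q=(P-T[:3,3])@T[:3,:3]; s=q[:,:2]/q[:,2:]
    r2=(s**2).sum(1,keepdims=True); s=s*(1+c["k1"]*r2)
    return np.c_[s[:,0]*c["fx"]+c["cx"],s[:,1]*c["fy"]+c["cy"]]
def crop(c,u,v,w,h,s,name):
    im=c["image"][max(0,v-h):v+h,max(0,u-w):u+w]
    cv2.imwrite("pics/"+name,cv2.resize(im,None,fx=s,fy=s,interpolation=cv2.INTER_CUBIC))
E
python3 - <<'E'
from h import *
np.set_printoptions(precision=4,suppress=True)
ct=capture("top"); cs=capture("side")
import pickle; pickle.dump((ct,cs),open("c0.pkl","wb"))
crop(ct,260,190,160,100,2.5,"t1.png")
crop(cs,260,215,120,90,3.3,"s1.png")
for n in "stake_short stake_mid stake_long block_long block_mid block_short bar case saddle_left saddle_right keeper_left_pad keeper_right_pad jar tray_cup ring_stick".split():
  for nm,c in (("top",ct),("side",cs)):
    print(n,nm,[(np.round(d["point"],4).tolist(),round(d["confidence"],2)) for d in spotter.landmark_of(c,n)][:6])
E
```

```text
stake_short top []
stake_short side [([0.5997, 0.2088, 0.1194], 0.25), ([0.6259, 0.0592, -0.0004], 0.23)]
stake_mid top [([0.4531, 0.1536, 0.0005], 0.67)]
stake_mid side [([0.4549, 0.1491, -0.0018], 0.88), ([0.61, 0.1395, 0.0949], 0.47)]
stake_long top [([0.4337, -0.0124, 0.0025], 0.76)]
stake_long side [([0.4324, -0.0155, 0.0036], 0.97), ([0.6591, -0.3417, -0.0007], 0.23)]
block_long top [([0.4409, -0.2617, 0.0034], 0.68)]
block_long side [([0.4466, -0.2638, -0.002], 0.65)]
block_mid top []
block_mid side [([0.4508, 0.4074, 0.0046], 0.54)]
block_short top [([0.5259, -0.1661, 0.0058], 0.74), ([0.5542, -0.2501, -0.001], 0.74), ([0.6082, -0.162, 0.0002], 0.6)]
block_short side [([0.4341, -0.1527, 0.0032], 0.79), ([0.5267, -0.165, -0.0002], 0.74), ([0.5515, -0.2462, -0.0009], 0.62), ([0.6071, -0.1641, -0.0003], 0.5), ([0.362, 0.2221, 0.0018], 0.28)]
bar top [([0.6618, -0.3424, 0.0005], 0.57), ([0.5012, -0.404, -0.0013], 0.56)]
bar side [([0.5065, -0.3961, 0.0025], 0.55)]
case top [([0.6302, 0.0604, -0.0015], 0.81)]
case side [([0.6272, 0.0589, -0.004], 0.93)]
saddle_left top [([0.6099, 
[... 163 characters left out ...]
[0.3613, 0.2218, 0.0016], 0.35)]
saddle_right side [([0.6406, -0.0268, 0.0901], 0.87)]
keeper_left_pad top [([0.5967, 0.215, 0.1188], 0.49)]
keeper_left_pad side [([0.5994, 0.2113, 0.1213], 0.48)]
keeper_right_pad top [([0.6602, -0.0936, 0.1184], 0.61)]
keeper_right_pad side [([0.6504, -0.0964, 0.1198], 0.61)]
jar top [([0.5969, 0.3758, 0.0013], 0.64), ([0.4548, 0.1519, 0.0029], 0.29)]
jar side [([0.5971, 0.3739, 0.0011], 0.61)]
tray_cup top [([0.6587, -0.0946, 0.1225], 0.71), ([0.356, 0.2229, 0.0017], 0.65), ([0.6439, -0.0272, 0.0955], 0.37)]
tray_cup side [([0.3631, 0.2251, 0.0018], 0.78)]
ring_stick top [([0.3454, -0.1994, 0.0025], 0.63)]
ring_stick side [([0.3444, -0.1986, 0.002], 0.66)]
```

```bash
sleep 1
```

```text
(no output)
```

View pics/t1.png

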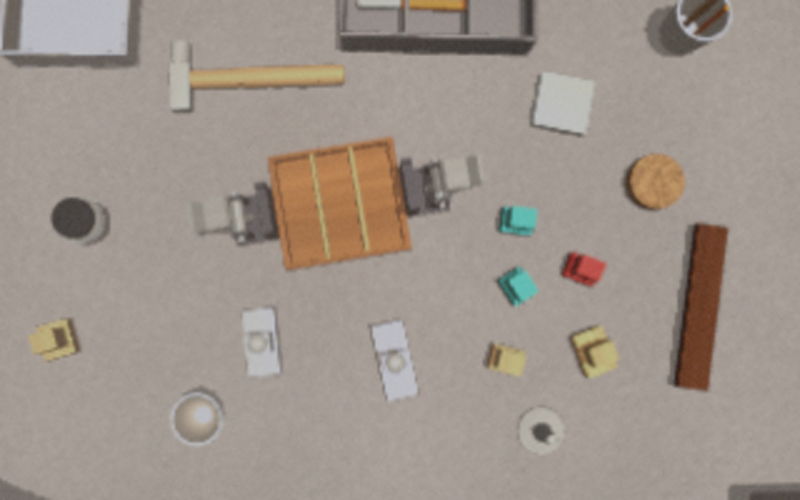

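View pics/s1.png

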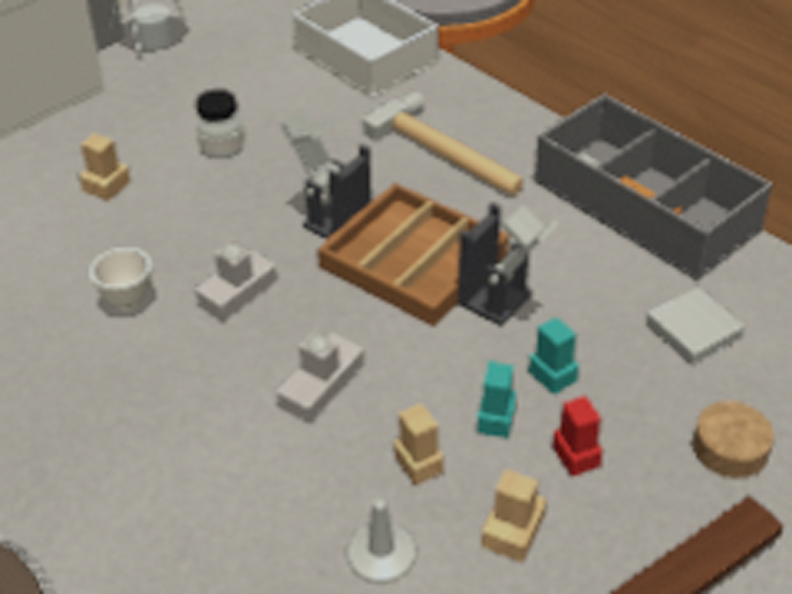

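```bash
cat > fit.py <<'E'
from h import *
from scipy.optimize import minimize
from scipy.spatial import ConvexHull
def box(sx,sy,z0,z1,cx=0,cy=0):
    return np.array([[cx+a*sx/2,cy+b*sy/2,z] for a in(-1,1) for b in(-1,1) for z in(z0,z1)])
def parts(name):
    L={"stake_short":.07,"stake_mid":.082,"stake_long":.094,"block_long":.056,"block_mid":.044,"block_short":.032}
    if name in L:
        p=[box(L[name],.04,0,.026)]
        if name.startswith("stake"): p+= [box(.024,.03,.026,.061), box(.012,.014,.06,.067)]
        else: p+=[box(.024,.03,.026,.067)]
        return p
    if name=="bar": return [box(.04,.208,.012,.03),box(.024,.152,0,.012)]
S=8
def sil(c,ps,x,y,yaw,z=0,roi=None):
    u0,v0,u1,v1=roi; m=np.zeros(((v1-v0)*S,(u1-u0)*S),np.uint8)
    cc,s=np.cos(yaw),np.sin(yaw); Rm=np.array([[cc,-s,0],[s,cc,0],[0,0,1]])
    for p in ps:
        q=proj(c,p@Rm.T+[x,y,z]); q=(q+0.5-[u0,v0])*S-0.5
        h=cv2.convexHull(q.astype(np.float32)); cv2.fillConvexPoly(m,np.round(h*16).astype(np.int32),255,shift=4)
    return cv2.resize(m,(u1-u0,v1-v0),interpolation=cv2.INTER_AREA)/255.
def fit(views,name,x0,z=0,ps=None):
    ps=ps or parts(name); R_=[]
    for c,m in views:
        uv=np.argwhere(m)[:,::-1]; a=uv.min(0)-8; b=uv.max(0)+9; a=np.maximum(a,0); b=np.minimum(b,[512,384]); R_.append((*a,*b))
    def cost(p):
        t=0
        for (c,m),r in zip(views,R_):
            s=sil(c,ps,p[0],p[1],p[2],z,r); mm=m[r[1]:r[3],r[0]:r[2]].astype(float)
            t+=np.minimum(s,mm).sum()/max(np.maximum(s,mm).sum(),1)
        return -t/len(views)
    best=None
    for yaw in (x0[2]-.2,x0[2],x0[2]+.2):
        o=minimize(cost,[x0[0],x0[1],yaw],method="Nelder-Mead",options=dict(initial_simplex=np.array([[x0[0],x0[1],yaw],[x0[0]+.004,x0[1],yaw],[x0[0],x0[1]+.004,yaw],[x0[0],x0[1],yaw+.12]]),xatol=1e-4,fatol=1e-4,maxiter=250))
        if best is None or o.fun<best.fun: best=o
    return best.x,-best.fun
def masknear(c,q,xyz,maxd=14):
    best=None
    for n in q:
        for d in spotter.cut_out(c,n):
            m=np.asarray(d["pixels"]); 
            if m.sum()<15: continue
            uv=np.argwhere(m)[:,::-1].mean(0); e=np.linalg.norm(uv-proj(c,xyz)[0])
            if e<maxd and (best is None or d["confidence"]>best[1]): best=(m,d["confidence"],n)
    return best
E
python3 - <<'E'
from fit import *
np.set_printoptions(precision=4,suppress=True)
ct=capture("top"); cs=capture("side")
St=["stake_short","stake_mid","stake_long"]; B=["block_long","block_mid","block_short"]
def go(lab,names,xyz,yaw0=0):
    mt=masknear(ct,names,xyz); ms=masknear(cs,names,xyz)
    print(lab,[ (int(a[0].sum()),round(a[1],2),a[2]) if a else None for a in (mt,ms)])
    for n in names:
        out=[]
        for v in ([(ct,mt)] ,[(cs,ms)],[(ct,mt),(cs,ms)]):
            v=[(c,m[0]) for c,m in v if m is not None]
            if v: p,s=fit(v,n,[xyz[0],xyz[1],yaw0]); out.append((p.round(4).tolist(),round(s,3)))
        print("  ",n,out)
go("A",St,[.4535,.151,.025]); go("B",St,[.433,-.014,.025])
go("b1",B,[.4485,.4074,.03]); go("b2",B,[.4341,-.153,.03]); go("b3",B,[.4435,-.263,.03])
go("bar",["bar"],[.504,-.40,.02],-1.6)
E
```

```text
A [(286, 0.83, 'stake_mid'), (333, 0.6, 'stake_mid')]
   stake_short [([0.4531, 0.1524, -0.0291], np.float64(0.838)), ([0.4559, 0.1505, 0.1284], np.float64(0.887)), ([0.455, 0.151, 0.043], np.float64(0.856))]
   stake_mid [([0.4548, 0.1516, 0.0225], np.float64(0.759)), ([0.4554, 0.1504, 0.1771], np.float64(0.904)), ([0.4561, 0.152, 0.0962], np.float64(0.824))]
   stake_long [([0.4547, 0.1516, 0.0228], np.float64(0.663)), ([0.4556, 0.1503, 0.2205], np.float64(0.816)), ([0.4569, 0.1521, 0.0946], np.float64(0.731))]
B [(423, 0.76, 'stake_long'), (431, 0.96, 'stake_long')]
   stake_short [([0.426, -0.0163, 0.2641], np.float64(0.724)), ([0.4345, -0.0146, 0.2414], np.float64(0.807)), ([0.4336, -0.0145, 0.2581], np.float64(0.763))]
   stake_mid [([0.4319, -0.0146, 0.2659], np.float64(0.84)), ([0.4344, -0.0144, 0.2503], np.float64(0.897)), ([0.4345, -0.014, 0.2628], np.float64(0.866))]
   stake_long [([0.4343, -0.0139, 0.2691], np.float64(0.93)), ([0.4346, -0.014, 0.2685], np.float64(0.936)), ([0.4346, -0.0139, 0.2683], np.float64(0.932))]
b1 [(247, 0.59, 'block_mid'), None]
   block_long [(
[... 721 characters left out ...]
1519, -0.2447], np.float64(0.893)), ([0.4385, -0.1496, -0.2111], np.float64(0.911)), ([0.4387, -0.151, -0.2589], np.float64(0.889))]
b3 [None, (370, 0.92, 'block_long')]
   block_long [([0.4481, -0.2626, 0.3801], np.float64(0.948)), ([0.4481, -0.2626, 0.3801], np.float64(0.948))]
   block_mid [([0.4453, -0.2646, 0.3466], np.float64(0.901)), ([0.4453, -0.2646, 0.3466], np.float64(0.901))]
   block_short [([0.4438, -0.2653, 0.3354], np.float64(0.816)), ([0.4438, -0.2653, 0.3354], np.float64(0.816))]
bar [(906, 0.66, 'bar'), (1161, 0.75, 'bar')]
   bar [([0.5064, -0.3984, -1.6985], np.float64(0.932)), ([0.503, -0.4001, -1.696], np.float64(0.96)), ([0.5042, -0.3996, -1.6962], np.float64(0.929))]
```

```bash
python3 - <<'E'
from fit import *
np.set_printoptions(precision=4,suppress=True)
ct=capture("top"); cs=capture("side")
xyz=[.4535,.151,.025]
mt=masknear(ct,["stake_mid","stake_short","stake_long"],xyz); ms=masknear(cs,["stake_mid","stake_short","stake_long"],xyz)
print([(int(a[0].sum()),a[1]) if a else None for a in (mt,ms)])
for n in ("stake_mid","stake_short"):
    print(n,[fit([(c,m[0])],n,[*xyz[:2],0.1]) for c,m in((ct,mt),(cs,ms)) if m])
import numpy as np
a=ct["image"][200:255,180:285]; b=cs["image"][190:260,190:260]
def ov(c,m):
    im=c["image"].copy()
    k=cv2.findContours(m.astype(np.uint8),0,2)[0]; big=cv2.resize(im,None,fx=8,fy=8,interpolation=cv2.INTER_NEAREST)
    cv2.drawContours(big,[x*8+4 for x in k],-1,(0,0,255),1); return big
A=ov(ct,mt[0])[200*8:255*8,180*8:230*8]; cv2.imwrite("pics/A.png",A)
A=ov(cs,ms[0])[190*8:230*8,185*8:235*8]; cv2.imwrite("pics/A2.png",A)
E
```

```text
[None, (377, 0.9)]
stake_mid [(array([0.4531, 0.1504, 0.0983]), np.float64(0.9220872195613815))]
stake_short [(array([0.453 , 0.1498, 0.0565]), np.float64(0.8476255796574772))]Traceback (most recent call last):
  File "<stdin>", line 15, in <module>
TypeError: 'NoneType' object is not subscriptable
```

```bash
sleep 1
python3 - <<'E'
from fit import *
np.set_printoptions(precision=4,suppress=True)
ct=capture("top"); cs=capture("side")
print([ (np.round(unproj(ct,[u,v],0.026)[0],4)) for u,v in ((204,227),)])
hsv=cv2.cvtColor(ct["image"],cv2.COLOR_BGR2HSV)
m=(hsv[...,0]<22)&(hsv[...,1]>95)
mm=np.zeros_like(m); mm[142:202,200:270]=m[142:202,200:270]
n,l,st,ce=cv2.connectedComponentsWithStats(mm.astype(np.uint8)); k=1+np.argmax(st[1:,4]); mm=l==k; print(st[k],ce[k])
mm=cv2.morphologyEx(mm.astype(np.uint8),cv2.MORPH_CLOSE,np.ones((5,5)))>0
# fit outer box free size
def f(p,r=(192,135,280,210)):
    s=sil(ct,[box(p[3],p[4],0,.028)],p[0],p[1],p[2],0,r); q=mm[r[1]:r[3],r[0]:r[2]].astype(float)
    return -np.minimum(s,q).sum()/np.maximum(s,q).sum()
x0=np.array([.628,.06,.2,.142,.158])
sx=np.vstack([x0]+[x0+d for d in np.diag([.004,.004,.06,.006,.006])])
o=minimize(f,x0,method="Nelder-Mead",options=dict(initial_simplex=sx,maxiter=600,xatol=1e-5,fatol=1e-5)); print(o.x,o.fun)
def ptsproj(c,x,y,yaw):
    cc,s=np.cos(yaw),np.sin(yaw); Rm=np.array([[cc,-s,0],[s,cc,0],[0,0,1]])
    segs=[]
    for yy in(-.071,-.027,-.022,.022,.027,.071): segs.append(([-.065,yy,.028],[.065,yy,.028]))
    for xx in(-.065,.065): segs.append(([xx,-.071,.028],[xx,.071,.028]))
    for yy in(.08,.092,-.08,-.092): segs.append(([-.024,yy,.092],[.024,yy,.092]))
    return [(proj(c,Rm@np.array(a)+[x,y,0])[0],proj(c,Rm@np.array(b)+[x,y,0])[0]) for a,b in segs]
for nm,c,(u0,v0,u1,v1) in(("ct",ct,(170,135,300,210)),("cs",cs,(215,150,315,235))):
    big=cv2.resize(c["image"][v0:v1,u0:u1],None,fx=6,fy=6,interpolation=cv2.INTER_CUBIC)
    for a,b in ptsproj(c,*o.x[:3]):
        a=((a+.5-[u0,v0])*6).astype(int);b=((b+.5-[u0,v0])*6).astype(int); cv2.line(big,tuple(a.tolist()),tuple(b.tolist()),(255,0,0),1)
    cv2.imwrite(f"pics/case_{nm}.png",big)
E
```

```text
[array([0.4524, 0.1508, 0.026 ])]
[ 208  145   56   53 2265] [235.2057 170.9091]
[0.6278 0.0588 0.1877 0.1394 0.1578] -0.9756874355178755
```

```bash
sleep 1
```

```text
(no output)
```

View pics/case_ct.png

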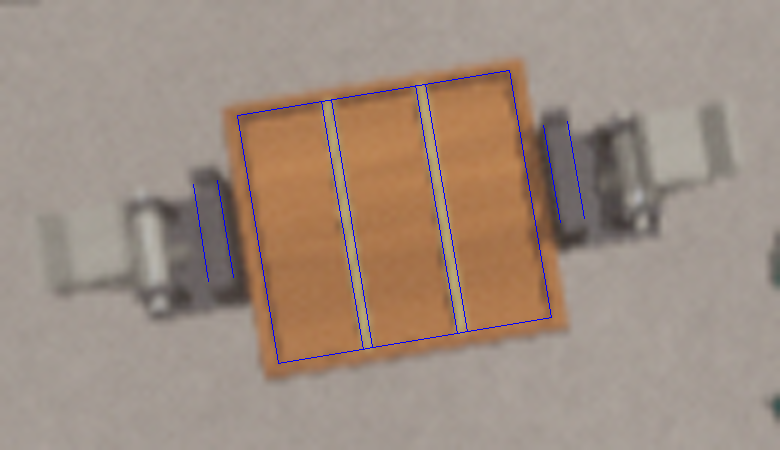

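View pics/case_cs.png

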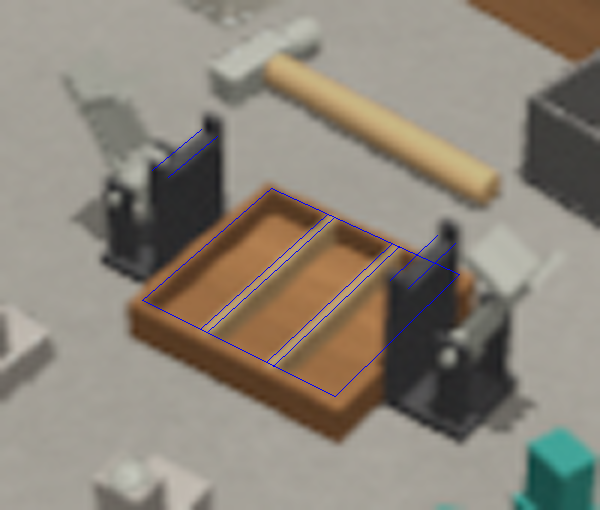

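```bash
cat > plan.py <<'E'
import sys
from h import *
C=(0.6278,0.0588,0.1877)
def c2w(x,y,z=0):
    c,s=np.cos(C[2]),np.sin(C[2]); return np.array([C[0]+c*x-s*y,C[1]+s*x+c*y,z])
def w2c(p):
    c,s=np.cos(C[2]),np.sin(C[2]); d=np.array(p[:2])-C[:2]; return np.array([c*d[0]+s*d[1],-s*d[0]+c*d[1],p[2]])
def plan(xyz,ang):
    """ang: world heading (deg) of tool y, tool z down"""
    s=robot.sense(); R0=R.from_quat(s["tcp_rot"]); a=np.radians(ang)
    ty=np.array([np.cos(a),np.sin(a),0]); tz=np.array([0,0,-1.]); tx=np.cross(ty,tz)
    R1=R.from_matrix(np.c_[tx,ty,tz])
    d=R0.inv().apply(np.array(xyz)-s["eef_pos"]); rv=(R0.inv()*R1).as_rotvec(degrees=True)
    print("t",round(s["t"],2),"shift",d.round(4),"turn",rv.round(2),"F",s["contact_force"].round(1),"w",round(s["grip_width"],4))
def where():
    s=robot.sense(); R0=R.from_quat(s["tcp_rot"]).as_matrix()
    print("t",round(s["t"],2),"tcp",s["eef_pos"].round(4),"case",w2c(s["eef_pos"]).round(4),"yhead",round(np.degrees(np.arctan2(R0[1,1],R0[0,1])),2),"tz",R0[:,2].round(3),"F",s["contact_force"].round(1),"w",round(s["grip_width"],4),"q",s["joint_positions"].round(2))
E
python3 -c "
from plan import *
where(); plan([.434,-.0139,.14],15.4)"
```

```text
t 3.9 tcp [0.2559 0.5702 0.2313] case [-0.2699  0.5718  0.2313] yhead 65.83 tz [ 0. -0. -1.] F [-0.5 -0.5 -0.7] w 0.0853 q [-1.22  0.41 -0.01  1.6   0.01  1.13 -0.08]
t 3.9 shift [-0.4016 -0.46    0.0913] turn [ 0.    0.   50.43] F [-0.5 -0.5 -0.7] w 0.0853
```

Candidates for the long stake: top-view aluminium stakes at (204,227) and (258,234). The 94 mm fit (IoU 0.93) chooses (258,234); (204,227) fits 82 mm, so it is the middle stake. For the blocks there are pale ones at (122,226), (303,233) and (339,231), and look-alikes at (308,178), (308,204) and (333,198), which are turquoise or red and stay put.

```bash
python3 - <<'E'
from h import *
c=capture("top"); crop(c,275,225,85,40,4,"choice.png")
E
python3 -m pendant '-0.027 -0.031 0.006 0 0 3.5 0;-0.054 -0.062 0.012 0 0 7 0;-0.081 -0.092 0.018 0 0 10.5 0;-0.107 -0.123 0.024 0 0 14 0;-0.134 -0.153 0.03 0 0 17.5 0;-0.161 -0.184 0.036 0 0 21 0;-0.187 -0.215 0.042 0 0 24.5 0;-0.214 -0.245 0.048 0 0 28 0;-0.241 -0.276 0.054 0 0 31.5 0;-0.241 -0.276 0.054 0 0 31.5 0' && python3 -c "
from plan import *
where(); plan([.434,-.0139,.11],15.4)"
```

```text
t: 4.78
eef_pos: [0.364, 0.2122, 0.1766]
tcp_rot: [0.472, 0.882, -0.001, 0.0]
contact_force: [-0.8, -0.4, 0.3]
grip_width: 0.086
t 4.78 tcp [0.364  0.2122 0.1766] case [-0.2306  0.1999  0.1766] yhead 33.65 tz [-0.001 -0.003 -1.   ] F [-0.8 -0.4  0.3] w 0.086 q [-0.86  0.12  0.23  2.14 -0.03  0.89 -0.02]
t 4.78 shift [-0.2269 -0.0668  0.0672] turn [-0.11  0.13 18.25] F [-0.8 -0.4  0.3] w 0.086
```

View pics/choice.png

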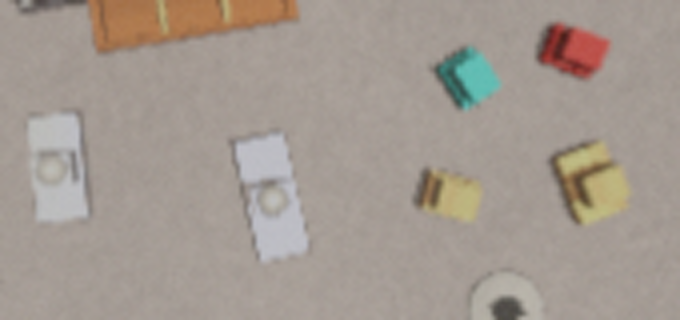

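The crop shows the middle stake on the left, the long stake in the centre at full-image (258,234), the short pale block at (303,233) and the long one at (338,231). The choice holds.

```bash
python3 -m pendant '-0.032 -0.01 0.008 0 0 3 0;-0.065 -0.019 0.016 0 0 6 0;-0.097 -0.029 0.025 0 0 9 0;-0.13 -0.038 0.035 0 0 12 0;-0.162 -0.048 0.045 0 0 15 0;-0.194 -0.057 0.055 0 0 17 0;-0.227 -0.067 0.067 0 0 18.25 0;-0.227 -0.067 0.067 0 0 18.25 0;-0.227 -0.067 0.067 0 0 18.25 0;-0.227 -0.067 0.067 0 0 18.25 0' && python3 - <<'E'
from plan import *
from fit import *
ct=capture("top"); cs=capture("side")
where(); plan([.434,-.0139,.033],15.4)
crop(cs,250,230,70,50,5,"s2.png")
E
```

```text
t: 5.62
eef_pos: [0.4354, -0.0051, 0.1103]
tcp_rot: [0.601, 0.799, -0.0, -0.0]
contact_force: [-0.1, 0.3, -0.3]
grip_width: 0.0853
t 5.72 tcp [ 0.4355 -0.0042  0.1106] case [-0.2007 -0.026   0.1106] yhead 16.21 tz [ 0.     0.001 -1.   ] F [ 0.5  0.4 -0.5] w 0.0854 q [-0.47  0.26  0.43  2.19 -0.17  0.72  0.36]
t 5.72 shift [-0.009  -0.0042  0.0776] turn [ 0.03 -0.03  0.81] F [ 0.5  0.4 -0.5] w 0.0854
```

View pics/s2.png

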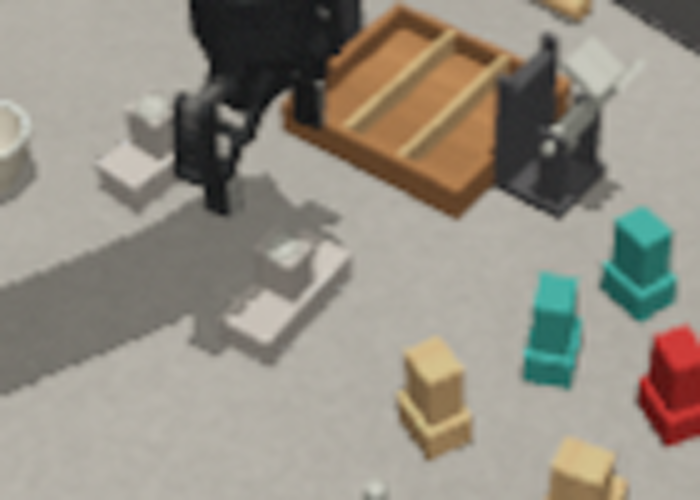

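```bash
python3 -m pendant '-0.009 -0.0042 0.01 0 0 0.8 0;-0.009 -0.0042 0.022 0 0 0.8 0;-0.009 -0.0042 0.034 0 0 0.8 0;-0.009 -0.0042 0.046 0 0 0.8 0;-0.009 -0.0042 0.058 0 0 0.8 0;-0.009 -0.0042 0.068 0 0 0.8 0;-0.009 -0.0042 0.075 0 0 0.8 0;-0.009 -0.0042 0.0775 0 0 0.8 0;-0.009 -0.0042 0.0775 0 0 0.8 0;-0.009 -0.0042 0.0775 0 0 0.8 0' && python3 - <<'E'
from plan import *
where(); plan([.434,-.0139,.033],15.4)
cs=capture("side")
crop(cs,240,230,60,45,6,"s3.png")
E
```

```text
t: 6.55
eef_pos: [0.4341, -0.0151, 0.033]
tcp_rot: [0.607, 0.795, 0.0, 0.0]
contact_force: [0.2, 0.5, 0.0]
grip_width: 0.0854
t 6.55 tcp [ 0.4341 -0.0151  0.033 ] case [-0.2041 -0.0365  0.033 ] yhead 15.3 tz [ 0.  0. -1.] F [0.2 0.5 0. ] w 0.0854 q [-0.37  0.42  0.36  2.24 -0.29  0.53  0.48]
t 6.55 shift [0.0012 0.0002 0.    ] turn [ 0.02 -0.   -0.1 ] F [0.2 0.5 0. ] w 0.0854
```

View pics/s3.png

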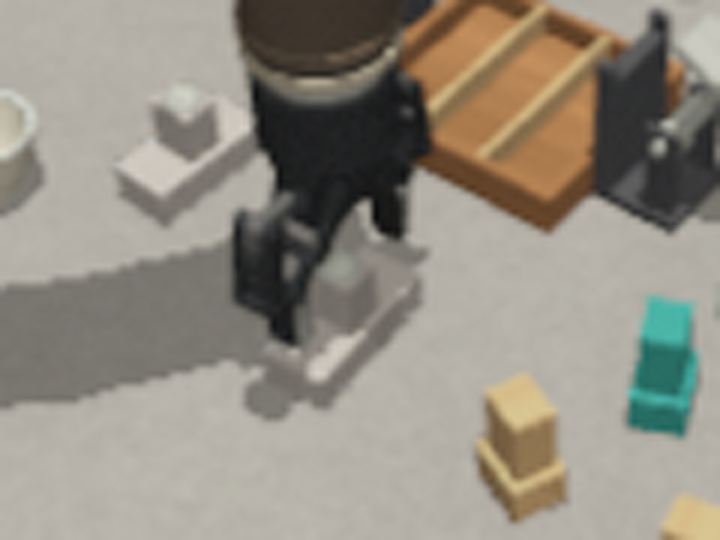

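```bash
python3 -m pendant '0.0012 0 0 0 0 0 100;0.0012 0 0 0 0 0 255;0.0012 0 0 0 0 0 255;0.0012 0 0 0 0 0 255;0.0012 0 0 0 0 0 255;0.0012 0 0 0 0 0 255;0.0012 0 0 0 0 0 255;0.0012 0 0 0 0 0 255;0.0012 0 0 0 0 0 255;0.0012 0 0 0 0 0 255' && python3 - <<'E'
from plan import *
where(); p=c2w(-.0175,0,.0); print(p,np.degrees(C[2])); plan([p[0],p[1],.13],np.degrees(C[2]))
E
```

```text
t: 7.43
eef_pos: [0.4339, -0.0141, 0.0331]
tcp_rot: [0.607, 0.795, 0.0, 0.0]
contact_force: [-1.1, 0.7, 4.6]
grip_width: 0.0232
t 7.43 tcp [ 0.4339 -0.0141  0.0331] case [-0.2041 -0.0355  0.0331] yhead 15.26 tz [ 0.001  0.    -1.   ] F [-1.1  0.7  4.6] w 0.0232 q [-0.37  0.41  0.36  2.24 -0.29  0.52  0.47]
[0.61060737 0.0555345  0.        ] 10.754417814605553
t 7.43 shift [ 0.0207  0.1888 -0.0967] turn [ 0.04 -0.01  4.51] F [-1.1  0.7  4.6] w 0.0232
```

```bash
python3 -m pendant '0 0 -0.02 0 0 0 255;0 0 -0.045 0 0 0 255;0.002 0.02 -0.065 0 0 0.5 255;0.006 0.05 -0.077 0 0 1.2 255;0.009 0.085 -0.077 0 0 2 255;0.013 0.12 -0.077 0 0 3 255;0.017 0.155 -0.077 0 0 3.8 255;0.02 0.18 -0.077 0 0 4.5 255;0.0207 0.1888 -0.077 0 0 4.5 255;0.0207 0.1888 -0.077 0 0 4.5 255' && python3 - <<'E'
from plan import *
where(); p=c2w(-.0175,0,.0);  plan([p[0],p[1],.11],np.degrees(C[2]))
ct=capture("top"); cs=capture("side")
crop(cs,265,200,60,45,6,"s4.png"); crop(ct,235,180,60,45,6,"t4.png")
E
```

```text
t: 8.27
eef_pos: [0.6114, 0.0568, 0.1087]
tcp_rot: [0.637, 0.771, -0.0, -0.0]
contact_force: [-0.3, -0.3, -4.0]
grip_width: 0.0234
t 8.27 tcp [0.6114 0.0568 0.1087] case [-0.0165  0.0011  0.1087] yhead 10.89 tz [-0. -0. -1.] F [-0.3 -0.3 -4. ] w 0.0234 q [-0.47  0.54  0.42  1.77 -0.27  0.89  0.26]
t 8.27 shift [-0.0011 -0.001  -0.0013] turn [-0.03  0.02  0.14] F [-0.3 -0.3 -4. ] w 0.0234
```

View pics/s4.png

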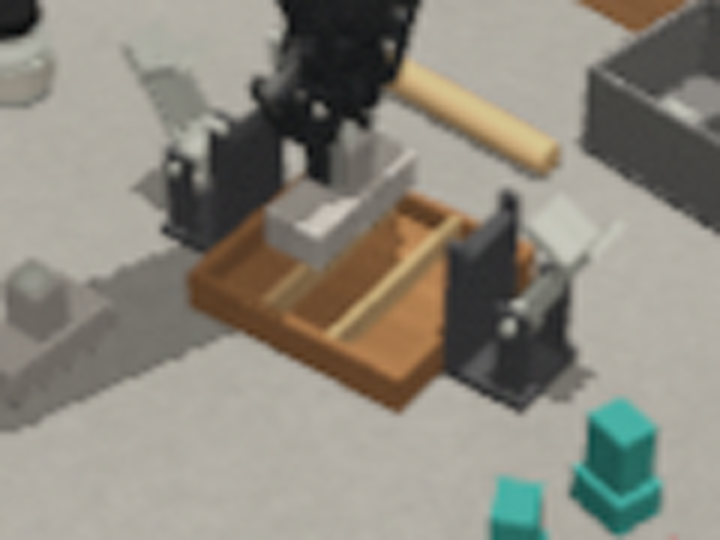

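View pics/t4.png

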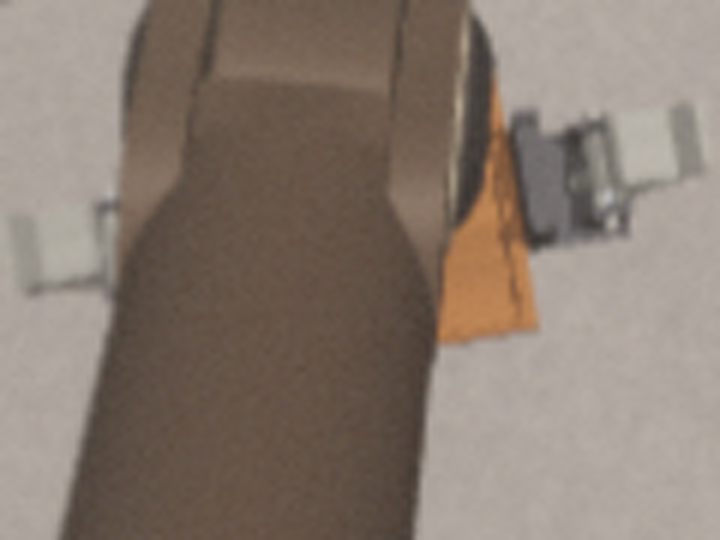

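```bash
python3 -m pendant '-0.001 -0.001 0.01 0 0 0.1 255;-0.001 -0.001 0.02 0 0 0.1 255;-0.001 -0.001 0.028 0 0 0.1 255;-0.001 -0.001 0.036 0 0 0.1 255;-0.001 -0.001 0.042 0 0 0.1 255;-0.001 -0.001 0.046 0 0 0.1 255;-0.001 -0.001 0.049 0 0 0.1 255;-0.001 -0.001 0.052 0 0 0.1 255;-0.001 -0.001 0.054 0 0 0.1 255;-0.001 -0.001 0.055 0 0 0.1 255' && python3 - <<'E'
from plan import *
where(); p=c2w(-.0175,0,.0);  plan([p[0],p[1],.0425],np.degrees(C[2]))
cs=capture("side")
crop(cs,265,200,60,45,6,"s5.png")
E
```

```text
t: 9.2
eef_pos: [0.6101, 0.0545, 0.0549]
tcp_rot: [0.638, 0.77, 0.001, 0.001]
contact_force: [0.8, 0.4, -3.6]
grip_width: 0.0232
t 9.2 tcp [0.6101 0.0545 0.0549] case [-0.0181 -0.0009  0.0549] yhead 10.69 tz [ 0.001  0.    -1.   ] F [ 0.8  0.4 -3.6] w 0.0232 q [-0.45  0.61  0.39  1.8  -0.31  0.78  0.29]
t 9.2 shift [0.0009 0.0006 0.0125] turn [ 0.08  0.01 -0.06] F [ 0.8  0.4 -3.6] w 0.0232
```

View pics/s5.png

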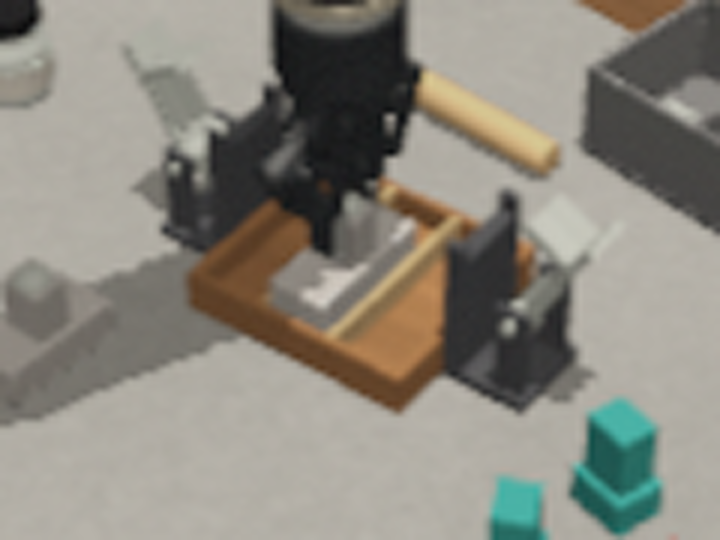

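```bash
python3 -m pendant '0.0009 0.0006 0.003 0 0 0 255;0.0009 0.0006 0.006 0 0 0 255;0.0009 0.0006 0.009 0 0 0 255;0.0009 0.0006 0.0115 0 0 0 255;0.0009 0.0006 0.0135 0 0 0 255;0.0009 -0.0005 0.0135 0 0 0 255;0.0009 -0.001 0.0135 0 0 0 255;0.0009 -0.0015 0.0135 0 0 0 255;0.0009 -0.002 0.0135 0 0 0 255;0.0009 -0.002 0.0135 0 0 0 255' && python3 - <<'E'
from plan import *
where()
E
```

```text
t: 10.08
eef_pos: [0.6096, 0.0554, 0.0417]
tcp_rot: [0.638, 0.77, 0.002, 0.002]
contact_force: [6.8, 1.1, -6.6]
grip_width: 0.0228
t 10.08 tcp [0.6096 0.0554 0.0417] case [-0.0185  0.0001  0.0417] yhead 10.71 tz [ 0.005  0.    -1.   ] F [ 6.8  1.1 -6.6] w 0.0228 q [-0.44  0.63  0.38  1.82 -0.32  0.76  0.29]
```

```bash
python3 -m pendant '0 0.0008 0.001 0 0 0 255;0 0.0008 0.0015 0 0 0 120;0 0.0008 0.001 0 0 0 0;0 0.0008 0.001 0 0 0 0;0 0.0008 0 0 0 0 0;0 0.0008 -0.01 0 0 0 0;0 0.0008 -0.03 0 0 0 0;0 0.0008 -0.055 0 0 0 0;0 0.0008 -0.085 0 0 0 0;0 0.0008 -0.085 0 0 0 0' && python3 - <<'E'
from plan import *
where(); plan([.4388,-.1515,.11],-14.)
cs=capture("side")
crop(cs,265,200,60,45,6,"s6.png")
E
```

```text
t: 10.92
eef_pos: [0.6113, 0.0548, 0.1326]
tcp_rot: [0.639, 0.77, 0.003, 0.003]
contact_force: [0.6, 0.6, 0.6]
grip_width: 0.0854
t 10.92 tcp [0.6113 0.0548 0.1326] case [-0.017  -0.0009  0.1326] yhead 10.64 tz [ 0.008  0.001 -1.   ] F [0.6 0.6 0.6] w 0.0854 q [-0.48  0.51  0.43  1.76 -0.26  0.92  0.25]
t 10.92 shift [-0.1709 -0.2078  0.0208] turn [ 0.47 -0.1  24.64] F [0.6 0.6 0.6] w 0.0854
```

View pics/s6.png

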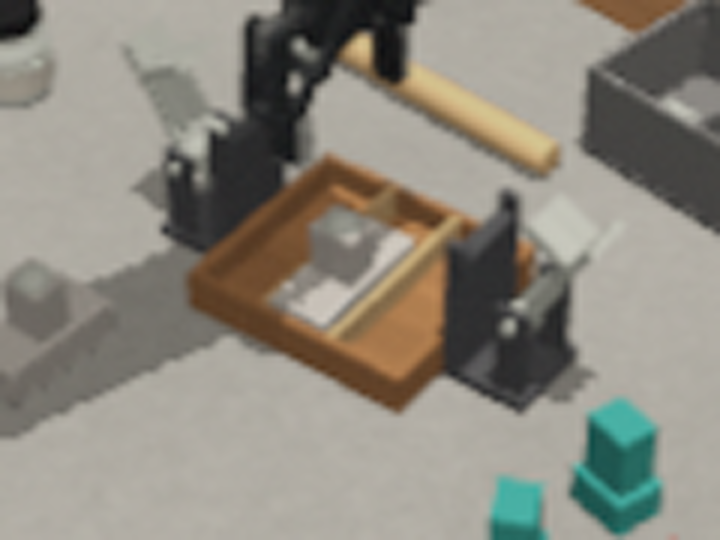

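```bash
python3 -m pendant '-0.02 -0.03 0 0.4 0 3 0;-0.04 -0.055 0 0.4 0 6 0;-0.06 -0.082 0 0.4 0 9.5 0;-0.082 -0.108 0.003 0.4 0 13 0;-0.105 -0.135 0.006 0.4 0 16.5 0;-0.127 -0.16 0.01 0.4 0 20 0;-0.15 -0.186 0.015 0.4 -0.1 23 0;-0.171 -0.208 0.021 0.45 -0.1 24.6 0;-0.171 -0.208 0.021 0.45 -0.1 24.6 0;-0.171 -0.208 0.021 0.45 -0.1 24.6 0' && python3 - <<'E'
from plan import *
from fit import *
ct=capture("top"); cs=capture("side")
m=masknear(cs,["block_short"],[.4388,-.151,.03])
if m: print(fit([(cs,m[0])],"block_short",[.4388,-.151,-.2]),m[1])
where(); plan([.4388,-.1515,.033],-14.)
E
```

```text
t: 11.8
eef_pos: [0.4341, -0.1526, 0.1051]
tcp_rot: [0.789, 0.615, -0.004, -0.002]
contact_force: [0.4, 1.1, 0.6]
grip_width: 0.0855
(array([ 0.43690358, -0.15200374, -0.35191332]), np.float64(0.8862929019118511)) 0.48
t 11.95 tcp [ 0.4362 -0.1506  0.1054] case [-0.2273 -0.17    0.1054] yhead -13.81 tz [-0.007 -0.001 -1.   ] F [0.5 0.6 1. ] w 0.0853 q [-0.26  0.34  0.6   2.14 -0.28  0.74  0.27]
t 11.95 shift [-0.0001  0.0032  0.0723] turn [-0.4   0.17  0.19] F [0.5 0.6 1. ] w 0.0853
```

```bash
python3 -m pendant '0 0.003 0.005 -0.4 0.17 0 90;0 0.0032 0.012 -0.4 0.17 0 90;0 0.0032 0.022 -0.4 0.17 0 90;0 0.0032 0.033 -0.4 0.17 0 90;0 0.0032 0.044 -0.4 0.17 0 90;0 0.0032 0.055 -0.4 0.17 0 90;0 0.0032 0.064 -0.4 0.17 0 90;0 0.0032 0.07 -0.4 0.17 0 90;0 0.0032 0.072 -0.4 0.17 0 90;0 0.0032 0.072 -0.4 0.17 0 90' && python3 - <<'E'
from plan import *
where(); plan([.4388,-.1515,.033],-14.)
cs=capture("side")
crop(cs,270,240,60,45,6,"s7.png")
E
```

```text
t: 12.78
eef_pos: [0.4376, -0.1525, 0.0326]
tcp_rot: [0.788, 0.616, -0.001, -0.0]
contact_force: [-0.2, -0.3, -0.7]
grip_width: 0.0554
t 12.78 tcp [ 0.4376 -0.1525  0.0326] case [-0.2263 -0.1721  0.0326] yhead -13.94 tz [-0.001 -0.    -1.   ] F [-0.2 -0.3 -0.7] w 0.0554 q [-0.16  0.47  0.5   2.18 -0.41  0.58  0.39]
t 12.78 shift [ 0.0013  0.0009 -0.0004] turn [-0.08  0.03  0.06] F [-0.2 -0.3 -0.7] w 0.0554
```

View pics/s7.png

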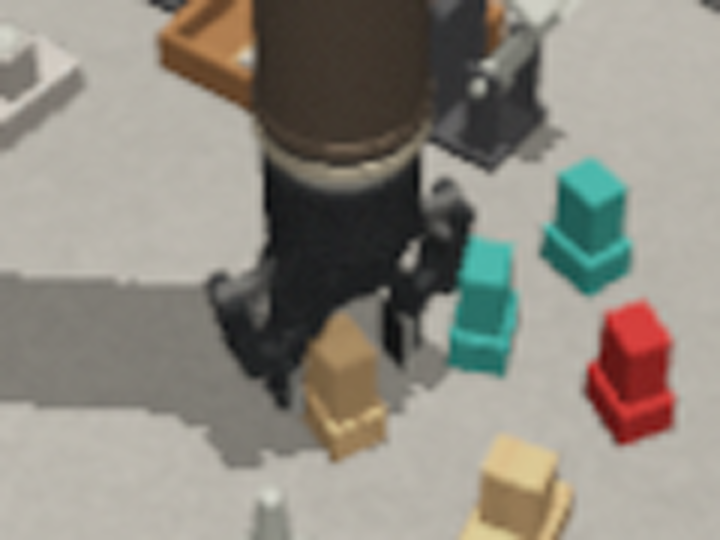

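Clear of the turquoise look-alike. I'm closing on the block.

```bash
python3 -m pendant '0.0013 0.0009 -0.0004 0 0 0 120;0.0013 0.0009 -0.0004 0 0 0 255;0.0013 0.0009 -0.0004 0 0 0 255;0.0013 0.0009 -0.0004 0 0 0 255;0.0013 0.0009 -0.0004 0 0 0 255;0.0013 0.0009 -0.0004 0 0 0 255;0.0013 0.0009 -0.0004 0 0 0 255;0.0013 0.0009 -0.015 0 0 0 255;0.0013 0.0009 -0.04 0 0 0 255;0.0013 0.0009 -0.055 0 0 0 255' && python3 - <<'E'
from plan import *
where(); p=c2w(.047,0,.0); print(p); plan([p[0],p[1],.115],np.degrees(C[2]))
E
```

```text
t: 13.67
eef_pos: [0.4391, -0.1517, 0.0894]
tcp_rot: [0.788, 0.616, -0.0, 0.0]
contact_force: [0.5, 0.1, -0.1]
grip_width: 0.0233
t 13.67 tcp [ 0.4391 -0.1517  0.0894] case [-0.2246 -0.1716  0.0894] yhead -13.96 tz [-0.    -0.001 -1.   ] F [ 0.5  0.1 -0.1] w 0.0233 q [-0.24  0.37  0.58  2.15 -0.31  0.7   0.3 ]
[0.67397449 0.06757019 0.        ]
t 13.67 shift [ 0.2695  0.175  -0.0258] turn [ -0.03   0.04 -24.71] F [ 0.5  0.1 -0.1] w 0.0233
```

```bash
python3 -m pendant '0.02 0.013 -0.015 0 0 -2 255;0.05 0.032 -0.025 0 0 -5 255;0.08 0.052 -0.025 0 0 -8 255;0.112 0.073 -0.025 0 0 -11 255;0.144 0.094 -0.025 0 0 -14 255;0.176 0.115 -0.025 0 0 -17 255;0.208 0.136 -0.025 0 0 -20 255;0.238 0.156 -0.025 0 0 -23 255;0.26 0.17 -0.025 0 0 -24.7 255;0.2695 0.175 -0.025 0 0 -24.7 255' && python3 -m pendant '0 0 0 0 0 0 255;0 0 0 0 0 0 255;0 0 0 0 0 0 255;0 0 0 0 0 0 255;0 0 0 0 0 0 255;0 0 0 0 0 0 255;0 0 0 0 0 0 255;0 0 0 0 0 0 255;0 0 0 0 0 0 255;0 0 0 0 0 0 255' && python3 - <<'E'
from plan import *
where(); p=c2w(.047,0,.0); plan([p[0],p[1],.065],np.degrees(C[2]))
cs=capture("side")
crop(cs,270,190,60,45,6,"s8.png")
E
```

```text
t: 14.5
eef_pos: [0.6759, 0.0725, 0.1124]
tcp_rot: [0.635, 0.772, 0.001, -0.0]
contact_force: [-0.5, 0.9, -1.4]
grip_width: 0.0231
t: 15.33
eef_pos: [0.6739, 0.0682, 0.1132]
tcp_rot: [0.638, 0.77, -0.0, -0.0]
contact_force: [0.9, 0.2, -0.9]
grip_width: 0.0231
t 15.33 tcp [0.6739 0.0682 0.1132] case [0.047  0.0006 0.1132] yhead 10.78 tz [-0. -0. -1.] F [ 0.9  0.2 -0.9] w 0.0231 q [-0.45  0.64  0.42  1.59 -0.3   0.98  0.25]
t 15.33 shift [-0.0006  0.      0.0482] turn [-0.02  0.01  0.03] F [ 0.9  0.2 -0.9] w 0.0231
```

View pics/s8.png

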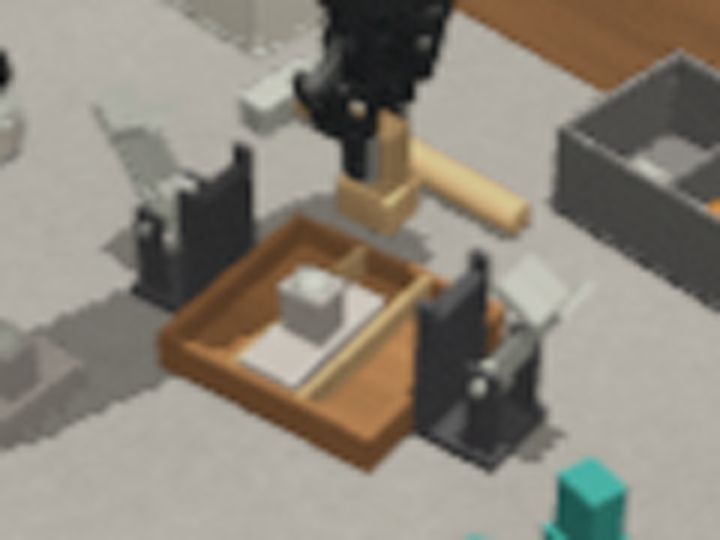

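```bash
python3 -m pendant '-0.0006 0 0.01 0 0 0 255;-0.0006 0 0.02 0 0 0 255;-0.0006 0 0.029 0 0 0 255;-0.0006 0 0.037 0 0 0 255;-0.0006 0 0.043 0 0 0 255;-0.0006 0 0.048 0 0 0 255;-0.0006 0 0.052 0 0 0 255;-0.0006 0 0.055 0 0 0 255;-0.0006 0 0.057 0 0 0 255;-0.0006 0 0.058 0 0 0 255' && python3 - <<'E'
from plan import *
where(); p=c2w(.047,0,.0); plan([p[0],p[1],.042],np.degrees(C[2]))
cs=capture("side")
crop(cs,270,190,60,45,6,"s9.png")
E
```

```text
t: 16.22
eef_pos: [0.674, 0.0675, 0.055]
tcp_rot: [0.638, 0.77, -0.0, -0.0]
contact_force: [-0.0, -0.2, -0.7]
grip_width: 0.023
t 16.22 tcp [0.674  0.0675 0.055 ] case [ 0.047 -0.     0.055] yhead 10.78 tz [-0. -0. -1.] F [-0.  -0.2 -0.7] w 0.023 q [-0.43  0.7   0.39  1.63 -0.33  0.88  0.28]
t 16.22 shift [ 0.0001 -0.      0.013 ] turn [-0.02  0.02  0.03] F [-0.  -0.2 -0.7] w 0.023
```

View pics/s9.png

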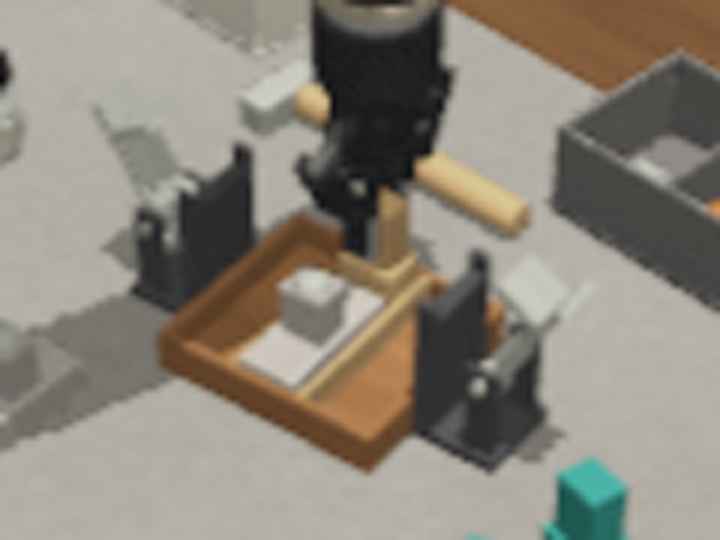

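```bash
python3 -m pendant '0 0 0.004 0 0 0 255;0 0 0.008 0 0 0 255;0 0 0.011 0 0 0 255;0 0 0.0138 0 0 0 255;0 0 0.0138 0 0 0 255;0 0 0.0138 0 0 0 170;0 0 0.0138 0 0 0 95;0 0 0.0138 0 0 0 95;0 0 0.013 0 0 0 95;0 0 0.003 0 0 0 95' && python3 - <<'E'
from plan import *
where(); plan([.4535,.151,.11],5.)
E
```

```text
t: 17.1
eef_pos: [0.6726, 0.0675, 0.0505]
tcp_rot: [0.638, 0.77, -0.001, -0.001]
contact_force: [-0.8, -0.0, -0.2]
grip_width: 0.0538
t 17.1 tcp [0.6726 0.0675 0.0505] case [0.0457 0.0002 0.0505] yhead 10.78 tz [-0.004 -0.001 -1.   ] F [-0.8 -0.  -0.2] w 0.0538 q [-0.43  0.71  0.39  1.63 -0.33  0.87  0.28]
t 17.1 shift [ 0.123  -0.1999 -0.0588] turn [-0.21  0.02  5.78] F [-0.8 -0.  -0.2] w 0.0538
```

```bash
python3 -m pendant '0 0 -0.03 0 0 0 95;0 0 -0.06 0 0 0 95;0.01 -0.016 -0.085 0 0 0.5 60;0.03 -0.05 -0.085 0 0 1.5 0;0.051 -0.083 -0.085 0 0 2.5 0;0.072 -0.117 -0.085 0 0 3.5 0;0.092 -0.15 -0.08 0 0 4.5 0;0.112 -0.183 -0.07 0 0 5.3 0;0.123 -0.2 -0.06 0 0 5.8 0;0.123 -0.2 -0.06 0 0 5.8 0' && python3 -m pendant '0 0 0 0 0 0 0;0 0 0 0 0 0 0;0 0 0 0 0 0 0;0 0 0 0 0 0 0;0 0 0 0 0 0 0;0 0 0 0 0 0 0;0 0 0 0 0 0 0;0 0 0 0 0 0 0;0 0 0 0 0 0 0;0 0 0 0 0 0 0' && python3 - <<'E'
from plan import *
from fit import *
cs=capture("side"); ct=capture("top")
where()
for c,k in((cs,"s"),(ct,"t")):
    m=masknear(c,["stake_mid","stake_short","stake_long"],[.4535,.151,.03],30)
    if m:
        for n in("stake_mid","stake_short"): print(k,n,fit([(c,m[0])],n,[.4535,.151,.08]),m[1:],m[0].sum())
crop(cs,250,200,80,60,5,"s10.png"); crop(ct,240,190,80,60,5,"t10.png")
E
```

```text
t: 17.93
eef_pos: [0.4492, 0.1528, 0.1112]
tcp_rot: [0.674, 0.738, -0.002, -0.002]
contact_force: [-1.0, -0.1, 0.2]
grip_width: 0.0855
t: 18.77
eef_pos: [0.4545, 0.151, 0.1121]
tcp_rot: [0.676, 0.737, -0.0, -0.0]
contact_force: [-0.1, -0.1, 0.6]
grip_width: 0.0852
t 18.87 tcp [0.4545 0.151  0.1121] case [-0.153   0.123   0.1121] yhead 4.99 tz [-0. -0. -1.] F [0.3 0.2 0.4] w 0.0852 q [-0.8   0.33  0.46  2.09 -0.21  0.76 -0.12]
s stake_mid (array([0.45604652, 0.14894252, 0.24183071]), np.float64(0.8211666920516112)) (0.9, 'stake_mid') 299
s stake_short (array([0.45749437, 0.14887369, 0.19211811]), np.float64(0.8420673718923813)) (0.9, 'stake_mid') 299
t stake_mid (array([0.4586735 , 0.13982351, 0.02320402]), np.float64(0.4061317937487557)) (0.5, 'stake_mid') 152
t stake_short (array([ 0.45952249,  0.14287024, -0.13733007]), np.float64(0.4164795058955643)) (0.5, 'stake_mid') 152
```

View pics/s10.png

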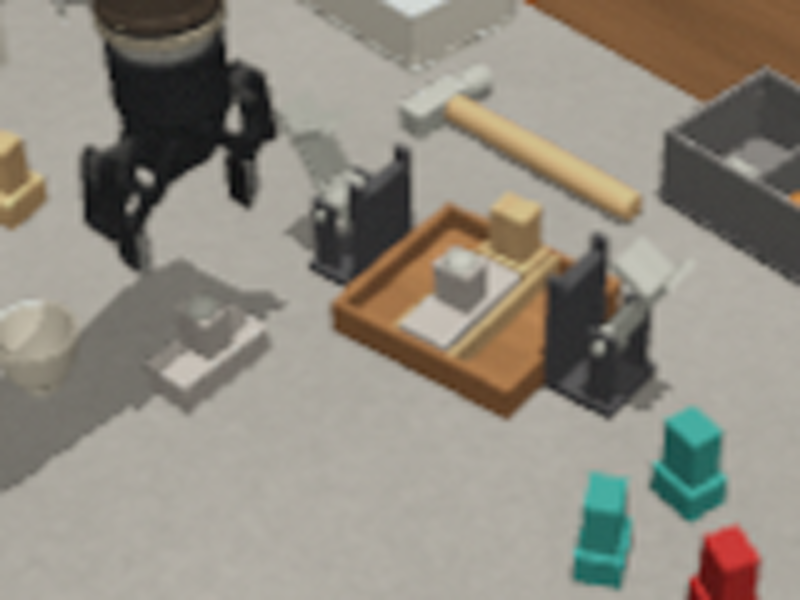

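View pics/t10.png

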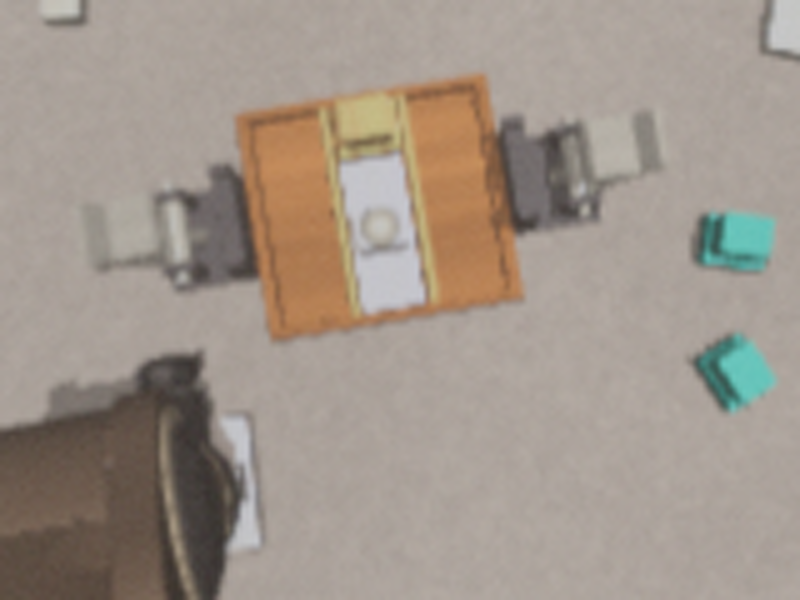

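```bash
python3 -m pendant '0 -0.001 0.01 0 0 -0.5 0;0 -0.001 0.022 0 0 -0.5 0;0 -0.001 0.034 0 0 -0.5 0;0 -0.001 0.046 0 0 -0.5 0;0 -0.001 0.058 0 0 -0.5 0;0 -0.001 0.069 0 0 -0.5 0;0 -0.001 0.076 0 0 -0.5 0;0 -0.001 0.079 0 0 -0.5 0;0 -0.001 0.079 0 0 -0.5 0;0 -0.001 0.079 0 0 -0.5 0' && python3 - <<'E'
from plan import *
cs=capture("side")
where(); plan([.4535,.151,.033],5.5)
crop(cs,220,205,50,40,7,"s11.png")
E
```

```text
t: 20.0
eef_pos: [0.4536, 0.1508, 0.0332]
tcp_rot: [0.673, 0.74, -0.0, -0.0]
contact_force: [-0.4, -0.8, 0.4]
grip_width: 0.0854
t 20.05 tcp [0.4538 0.1509 0.0335] case [-0.1537  0.123   0.0335] yhead 5.48 tz [ 0. -0. -1.] F [0.3 0.5 0.2] w 0.0852 q [-0.73  0.47  0.38  2.14 -0.32  0.58 -0.02]
t 20.05 shift [ 0.0001 -0.0003  0.0005] turn [ 0.01  0.   -0.02] F [0.3 0.5 0.2] w 0.0852
```

View pics/s11.png

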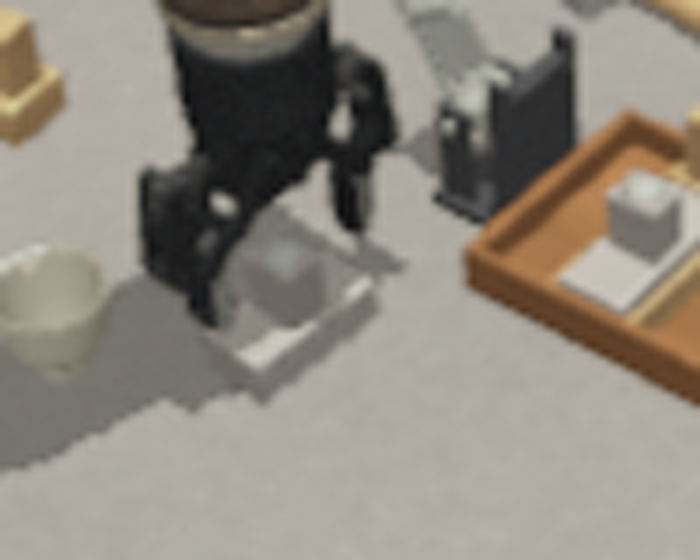

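```bash
python3 -m pendant '0 0 0 0 0 0 120;0 0 0 0 0 0 255;0 0 0 0 0 0 255;0 0 0 0 0 0 255;0 0 0 0 0 0 255;0 0 0 0 0 0 255;0 0 0 0 0 0 255;0 0 -0.015 0 0 0 255;0 0 -0.045 0 0 0 255;0 0 -0.075 0 0 0 255' && python3 - <<'E'
from plan import *
where(); p=c2w(-.0230,.049,.0); print(p); plan([p[0],p[1],.115],np.degrees(C[2]))
cs=capture("side"); 
crop(cs,220,205,50,40,7,"s12.png")
E
```

```text
t: 20.88
eef_pos: [0.4522, 0.1501, 0.108]
tcp_rot: [0.673, 0.74, -0.002, -0.0]
contact_force: [1.0, 0.4, -2.4]
grip_width: 0.023
t 20.88 tcp [0.4522 0.1501 0.108 ] case [-0.1555  0.1225  0.108 ] yhead 5.47 tz [-0.003 -0.003 -1.   ] F [ 1.   0.4 -2.4] w 0.023 q [-0.8   0.34  0.46  2.1  -0.22  0.75 -0.11]
[0.59606058 0.10264757 0.        ]
t 20.88 shift [-0.061   0.1386 -0.0074] turn [-0.22  0.12 -5.29] F [ 1.   0.4 -2.4] w 0.023
```

View pics/s12.png

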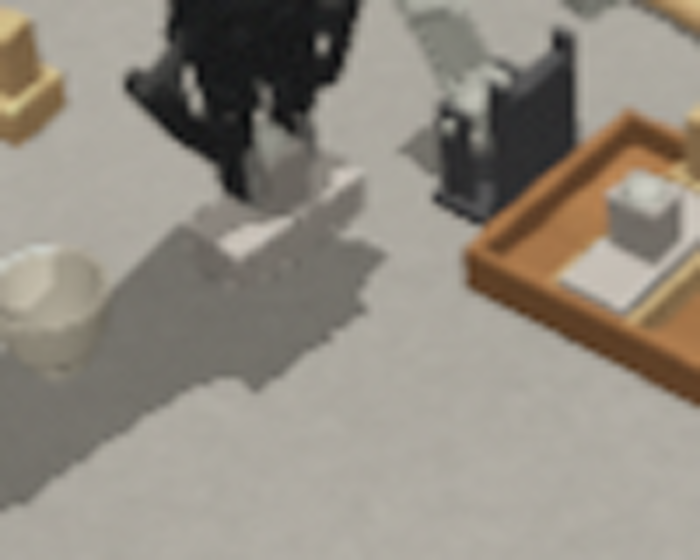

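```bash
python3 -m pendant '-0.02 0.005 -0.007 0 0 -1.5 255;-0.04 0.01 -0.007 -0.1 0 -3 255;-0.055 0.02 -0.007 -0.1 0 -4.5 255;-0.061 0.04 -0.007 -0.2 0.1 -5.3 255;-0.061 0.065 -0.007 -0.2 0.1 -5.3 255;-0.061 0.09 -0.007 -0.2 0.1 -5.3 255;-0.061 0.115 -0.007 -0.2 0.1 -5.3 255;-0.061 0.13 -0.007 -0.2 0.1 -5.3 255;-0.061 0.1386 -0.007 -0.2 0.1 -5.3 255;-0.061 0.1386 -0.007 -0.2 0.1 -5.3 255' && python3 -m pendant '0 0 0 0 0 0 255;0 0 0 0 0 0 255;0 0 0 0 0 0 255;0 0 0 0 0 0 255;0 0 0 0 0 0 255;0 0 0 0 0 0 255;0 0 0 0 0 0 255;0 0 0 0 0 0 255;0 0 0 0 0 0 255;0 0 0 0 0 0 255' && python3 - <<'E'
from plan import *
where(); p=c2w(-.0230,.049,.0); plan([p[0],p[1],.055],np.degrees(C[2]))
cs=capture("side"); 
crop(cs,260,195,50,40,7,"s13.png")
E
```

```text
t: 21.77
eef_pos: [0.5982, 0.1033, 0.1144]
tcp_rot: [0.638, 0.77, 0.001, 0.001]
contact_force: [-0.2, 0.7, -3.6]
grip_width: 0.0235
t: 22.6
eef_pos: [0.5973, 0.1034, 0.1151]
tcp_rot: [0.638, 0.77, 0.002, 0.0]
contact_force: [0.0, 0.5, -2.9]
grip_width: 0.0231
t 22.6 tcp [0.5973 0.1034 0.1151] case [-0.0216  0.0495  0.1151] yhead 10.78 tz [ 0.003  0.002 -1.   ] F [ 0.   0.5 -2.9] w 0.0231 q [-0.57  0.52  0.44  1.79 -0.28  0.89  0.18]
t 22.6 shift [-0.0006 -0.0016  0.0601] turn [ 0.18 -0.08  0.03] F [ 0.   0.5 -2.9] w 0.0231
```

View pics/s13.png

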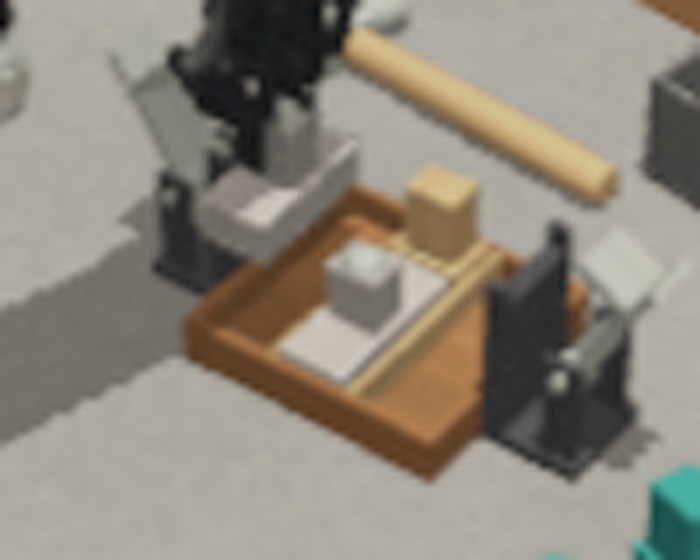

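```bash
python3 -m pendant '-0.0006 -0.0016 0.01 0.18 -0.1 0 255;-0.0006 -0.0016 0.02 0.18 -0.1 0 255;-0.0006 -0.0016 0.029 0.18 -0.1 0 255;-0.0006 -0.0016 0.037 0.18 -0.1 0 255;-0.0006 -0.0016 0.044 0.18 -0.1 0 255;-0.0006 -0.0016 0.049 0.18 -0.1 0 255;-0.0006 -0.0016 0.053 0.18 -0.1 0 255;-0.0006 -0.0016 0.056 0.18 -0.1 0 255;-0.0006 -0.0016 0.058 0.18 -0.1 0 255;-0.0006 -0.0016 0.059 0.18 -0.1 0 255' && python3 - <<'E'
from plan import *
where(); p=c2w(-.0230,.049,.0); plan([p[0],p[1],.0415],np.degrees(C[2]))
cs=capture("side"); 
crop(cs,260,195,50,40,7,"s14.png")
E
```

```text
t: 23.48
eef_pos: [0.5961, 0.1027, 0.056]
tcp_rot: [0.638, 0.77, -0.0, 0.0]
contact_force: [0.2, -0.2, -2.8]
grip_width: 0.023
t 23.48 tcp [0.5961 0.1027 0.056 ] case [-0.023  0.049  0.056] yhead 10.78 tz [ 0. -0. -1.] F [ 0.2 -0.2 -2.8] w 0.023 q [-0.54  0.6   0.4   1.82 -0.32  0.78  0.22]
t 23.48 shift [ 0.     -0.      0.0145] turn [0.01 0.02 0.03] F [ 0.2 -0.2 -2.8] w 0.023
```

View pics/s14.png

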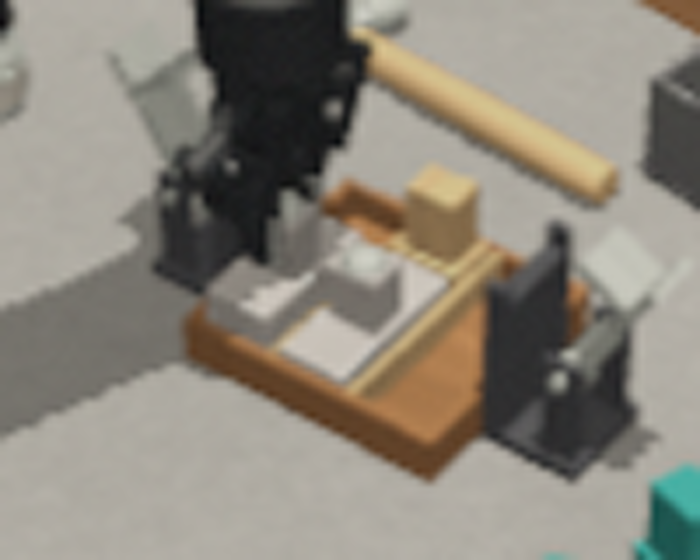

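Going in without contact. I'm lowering it, nudging it to the near wall and releasing.

```bash
python3 -m pendant '0 0 0.004 0 0 0 255;0 0 0.008 0 0 0 255;0 0 0.012 0 0 0 255;0 0 0.015 0 0 0 255;0 -0.0015 0.015 0 0 0 255;0 -0.0025 0.015 0 0 0 255;0 -0.0025 0.0155 0 0 0 255;0 -0.0018 0.0155 0 0 0 150;0 -0.0015 0.0155 0 0 0 60;0 -0.0015 0.015 0 0 0 60' && python3 - <<'E'
from plan import *
where(); plan([.4520,.4058,.11],17.1)
E
```

```text
t: 24.37
eef_pos: [0.5942, 0.1023, 0.0408]
tcp_rot: [0.638, 0.77, -0.0, -0.0]
contact_force: [-0.5, -0.2, 0.1]
grip_width: 0.0582
t 24.37 tcp [0.5942 0.1023 0.0408] case [-0.0249  0.049   0.0408] yhead 10.79 tz [-0.001 -0.001 -1.   ] F [-0.5 -0.2  0.1] w 0.0582 q [-0.53  0.62  0.39  1.83 -0.33  0.75  0.23]
t 24.37 shift [ 0.3247 -0.083  -0.0693] turn [-0.04  0.02 -6.31] F [-0.5 -0.2  0.1] w 0.0582
```

```bash
python3 -m pendant '0 0 -0.03 0 0 0 60;0 0 -0.07 0 0 0 60;0 0 -0.105 0 0 0 40;0.015 -0.004 -0.135 0 0 -0.5 0;0.055 -0.015 -0.135 0 0 -1 0;0.095 -0.025 -0.135 0 0 -2 0;0.135 -0.035 -0.135 0 0 -3 0;0.175 -0.045 -0.135 0 0 -4 0;0.215 -0.055 -0.13 0 0 -5 0;0.25 -0.065 -0.12 0 0 -6 0' && python3 - <<'E'
from plan import *
from fit import *
cs=capture("side"); ct=capture("top")
where(); plan([.4520,.4058,.115],17.1)
for c,k in((cs,"s"),(ct,"t")):
    m=masknear(c,["block_mid","block_short","block_long"],[.452,.4058,.03],30)
    if m:
        for n in("block_mid","block_long"): print(k,n,fit([(c,m[0])],n,[.452,.4058,.3]),m[1:],m[0].sum())
for c,k in((cs,"s"),(ct,"t")):
    m=masknear(c,["stake_mid","stake_short"],[*c2w(-.024,.049)[:2],.03],10)
    if m: p=fit([(c,m[0])],"stake_mid",[*c2w(-.024,.049)[:2],.188],z=.008); print(w2c([*p[0][:2],0]),p)
crop(cs,250,190,80,60,5,"s15.png"); crop(ct,200,190,110,70,4,"t15.png")
E
```

```text
t: 25.2
eef_pos: [0.4828, 0.3388, 0.1619]
tcp_rot: [0.596, 0.803, 0.001, 0.0]
contact_force: [1.2, -0.0, -0.3]
grip_width: 0.0853
t 25.3 tcp [0.4785 0.3428 0.1591] case [-0.0937  0.3069  0.1591] yhead 17.42 tz [-0.004  0.001 -1.   ] F [ 0.2 -0.3 -0.7] w 0.0854 q [-0.99  0.44  0.39  1.79 -0.2   0.96 -0.22]
t 25.3 shift [ 0.068  -0.0063  0.0442] turn [-0.22 -0.12  0.31] F [ 0.2 -0.3 -0.7] w 0.0854
s block_mid (array([ 0.44917798,  0.4068968 , -0.10809407]), np.float64(0.8626407667917928)) (0.51, 'block_mid') 190
s block_long (array([0.45041675, 0.41002857, 0.92462739]), np.float64(0.8115843921405264)) (0.51, 'block_mid') 190
[-0.0150981   0.05791483  0.        ] (array([0.60216019, 0.11288031, 0.60827264]), np.float64(0.7036441957422054))
[-0.02499883  0.04941694  0.        ] (array([0.59401906, 0.10268421, 0.20082606]), np.float64(0.9220164673964477))
```

View pics/s15.png

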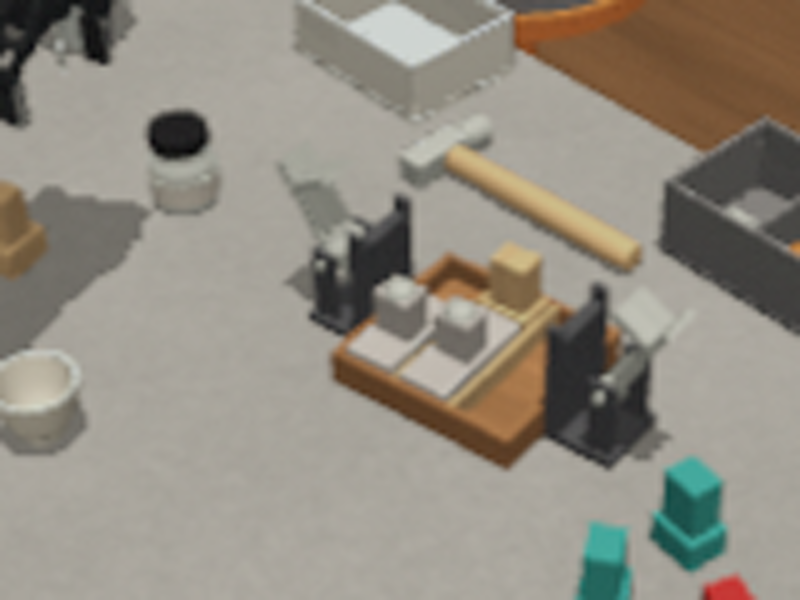

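View pics/t15.png

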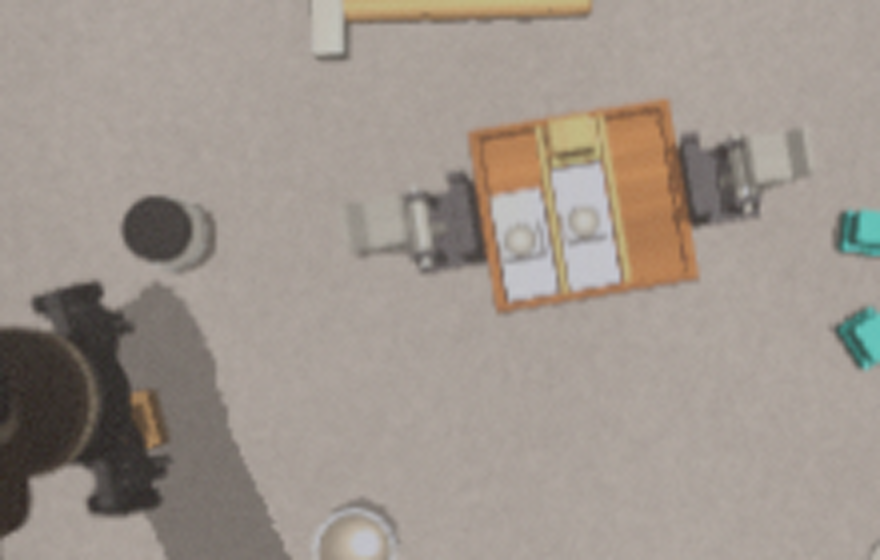

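```bash
python3 -m pendant '0.02 -0.002 0.01 -0.1 -0.1 0 0;0.045 -0.004 0.02 -0.2 -0.1 0 0;0.068 -0.006 0.035 -0.2 -0.1 0 0;0.068 -0.006 0.044 -0.2 -0.1 0 0;0.068 -0.006 0.044 -0.2 -0.1 0 0;0.068 -0.006 0.044 -0.2 -0.1 0 0;0.068 -0.006 0.044 -0.2 -0.1 0 0;0.068 -0.006 0.044 -0.2 -0.1 0 0;0.068 -0.006 0.044 -0.2 -0.1 0 0;0.068 -0.006 0.044 -0.2 -0.1 0 0' && python3 - <<'E'
from plan import *
from fit import *
cs=capture("side"); ct=capture("top")
where(); plan([.4515,.406,.033],16.5)
m=masknear(cs,["block_mid","block_short","block_long"],[.452,.4058,.03],30)
if m: print(fit([(cs,m[0])],"block_mid",[.452,.4058,.3]),m[1:],m[0].sum())
crop(cs,180,175,50,40,7,"s16.png")
E
```

```text
t: 26.63
eef_pos: [0.4592, 0.3988, 0.1177]
tcp_rot: [0.597, 0.802, 0.001, 0.002]
contact_force: [0.3, -0.9, 0.8]
grip_width: 0.0855
t 26.73 tcp [0.4589 0.399  0.1175] case [-0.1025  0.3658  0.1175] yhead 16.76 tz [ 0.004 -0.001 -1.   ] F [-0.2 -0.5  0.6] w 0.0853 q [-1.06  0.51  0.36  1.78 -0.22  0.89 -0.31]
t 26.73 shift [ 0.0089 -0.0054  0.0844] turn [0.23 0.1  0.26] F [-0.2 -0.5  0.6] w 0.0853
(array([0.45020548, 0.407798  , 0.23857409]), np.float64(0.9053798230819536)) (0.59, 'block_mid') 208
```

View pics/s16.png

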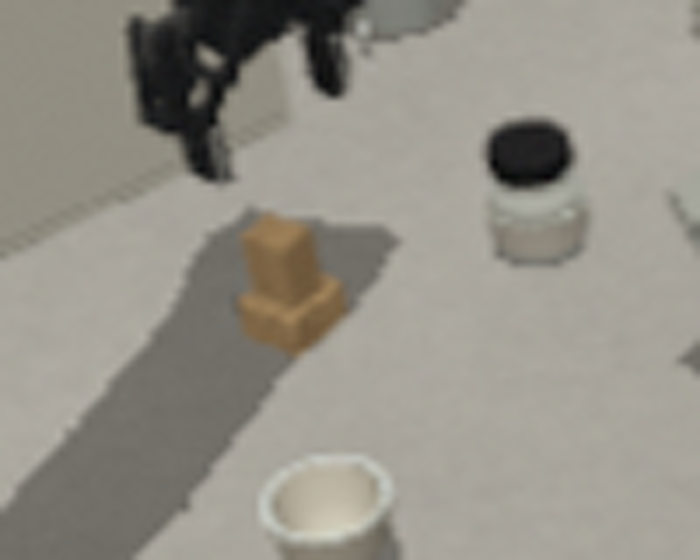

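```bash
python3 -m pendant '0.009 -0.005 0.01 0.2 0.1 0.2 30;0.0095 -0.0054 0.02 0.2 0.1 0.2 50;0.0095 -0.0055 0.032 0.2 0.1 0.2 50;0.0095 -0.0055 0.045 0.2 0.1 0.2 50;0.0095 -0.0055 0.058 0.2 0.1 0.2 50;0.0095 -0.0055 0.07 0.2 0.1 0.2 50;0.0095 -0.0055 0.08 0.2 0.1 0.2 50;0.0095 -0.0055 0.0845 0.2 0.1 0.2 50;0.0095 -0.0055 0.0845 0.2 0.1 0.2 50;0.0095 -0.0055 0.0845 0.2 0.1 0.2 50' && python3 - <<'E'
from plan import *
cs=capture("side")
where(); plan([.4512,.4065,.033],16.5)
crop(cs,180,175,50,40,7,"s17.png")
E
```

```text
t: 27.72
eef_pos: [0.4511, 0.4065, 0.0323]
tcp_rot: [0.598, 0.802, -0.0, 0.0]
contact_force: [0.8, -0.4, -0.2]
grip_width: 0.0687
t 27.77 tcp [0.4513 0.4067 0.0328] case [-0.1085  0.3748  0.0328] yhead 16.57 tz [ 0.001  0.    -1.   ] F [ 0.3 -0.2 -0.5] w 0.0687 q [-1.04  0.63  0.32  1.82 -0.28  0.73 -0.28]
t 27.77 shift [-0.0002 -0.0001 -0.0002] turn [0.03 0.01 0.07] F [ 0.3 -0.2 -0.5] w 0.0687
```

View pics/s17.png

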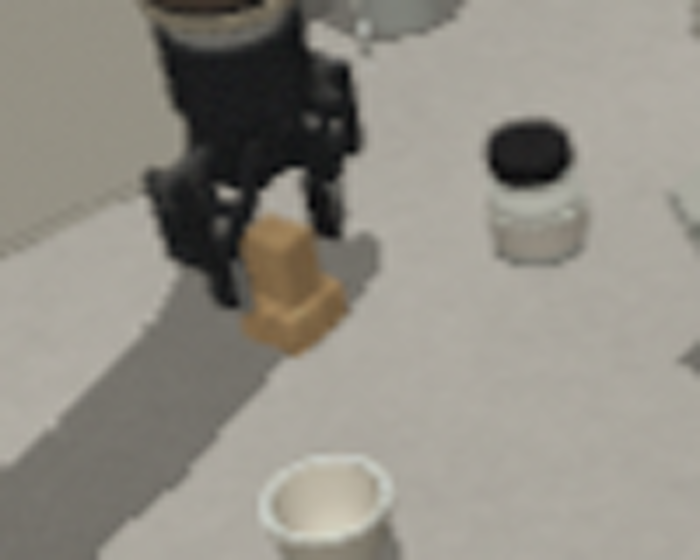

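```bash
python3 -m pendant '0 0 0 0 0 0 120;0 0 0 0 0 0 255;0 0 0 0 0 0 255;0 0 0 0 0 0 255;0 0 0 0 0 0 255;0 0 0 0 0 0 255;0 0 0 0 0 0 255;0 0 -0.02 0 0 0 255;0 0 -0.055 0 0 0 255;0 0 -0.09 0 0 0 255' && python3 -m pendant '0 0 -0.02 0 0 0 255;0 0 -0.045 0 0 0 255;0 0 -0.045 0 0 0 255;0 0 -0.045 0 0 0 255;0 0 -0.045 0 0 0 255;0 0 -0.045 0 0 0 255;0 0 -0.045 0 0 0 255;0 0 -0.045 0 0 0 255;0 0 -0.045 0 0 0 255;0 0 -0.045 0 0 0 255' && python3 - <<'E'
from plan import *
cs=capture("side")
where(); p=c2w(.041,.049,.0); print(p); plan([p[0],p[1],.17],np.degrees(C[2]))
crop(cs,180,165,50,40,7,"s18.png")
E
```

```text
t: 28.6
eef_pos: [0.4499, 0.4056, 0.122]
tcp_rot: [0.598, 0.802, -0.002, 0.0]
contact_force: [0.3, 0.5, -0.4]
grip_width: 0.0233
t: 29.43
eef_pos: [0.4507, 0.4065, 0.167]
tcp_rot: [0.598, 0.802, -0.001, 0.0]
contact_force: [0.6, -0.6, -1.1]
grip_width: 0.0232
t 29.48 tcp [0.4508 0.4066 0.1671] case [-0.109   0.3747  0.1671] yhead 16.58 tz [-0.    -0.001 -1.   ] F [ 0.2 -0.8 -1.3] w 0.0235 q [-1.1   0.46  0.38  1.73 -0.2   0.99 -0.35]
[0.65893649 0.11458996 0.        ]
t 29.48 shift [-0.3393  0.1161 -0.0027] turn [-0.02  0.04  5.83] F [ 0.2 -0.8 -1.3] w 0.0235
```

View pics/s18.png

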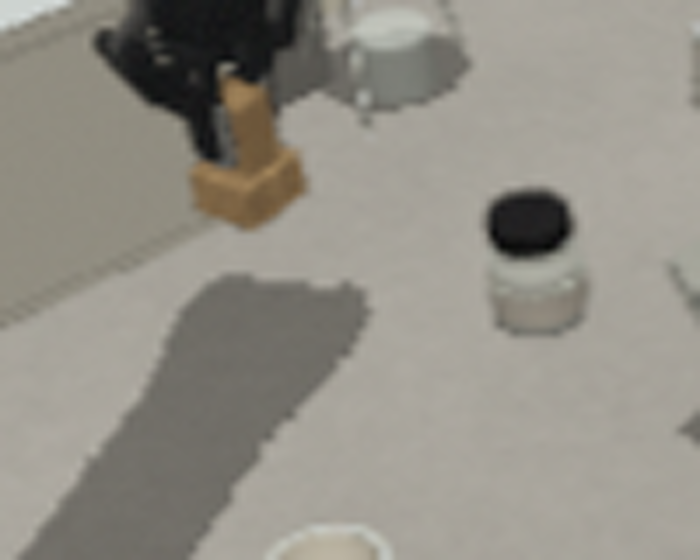

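```bash
python3 -m pendant '-0.03 0.01 -0.02 0 0 0.5 255;-0.065 0.022 -0.03 0 0 1 255;-0.1 0.034 -0.03 0 0 2 255;-0.137 0.047 -0.03 0 0 2.5 255;-0.174 0.06 -0.03 0 0 3 255;-0.21 0.072 -0.03 0 0 4 255;-0.247 0.085 -0.03 0 0 4.5 255;-0.283 0.097 -0.03 0 0 5 255;-0.32 0.11 -0.03 0 0 5.8 255;-0.339 0.116 -0.025 0 0 5.8 255' && python3 -m pendant '0 0 0.01 0 0 0 255;0 0 0.02 0 0 0 255;0 0 0.03 0 0 0 255;0 0 0.04 0 0 0 255;0 0 0.05 0 0 0 255;0 0 0.05 0 0 0 255;0 0 0.05 0 0 0 255;0 0 0.05 0 0 0 255;0 0 0.05 0 0 0 255;0 0 0.05 0 0 0 255' && python3 - <<'E'
from plan import *
from fit import *
cs=capture("side")
where(); s=robot.sense(); p=c2w(.041,.049,.0); plan([p[0],p[1],.06],np.degrees(C[2]))
m=masknear(cs,["block_mid","block_short","block_long"],s["eef_pos"],30)
if m: q=fit([(cs,m[0])],"block_mid",[s["eef_pos"][0],s["eef_pos"][1],.188],z=s["eef_pos"][2]-.033); print(q,w2c([*q[0][:2],0]),m[1:],m[0].sum())
crop(cs,265,180,50,40,7,"s19.png")
E
```

```text
t: 30.32
eef_pos: [0.6616, 0.1091, 0.1937]
tcp_rot: [0.64, 0.769, 0.0, 0.002]
contact_force: [-0.1, -1.2, -0.5]
grip_width: 0.0235
t: 31.15
eef_pos: [0.6592, 0.115, 0.1433]
tcp_rot: [0.637, 0.77, 0.0, 0.0]
contact_force: [-0.6, 0.4, -0.7]
grip_width: 0.0235
t 31.2 tcp [0.6591 0.1149 0.1433] case [0.0412 0.0493 0.1433] yhead 10.78 tz [ 0.001 -0.    -1.   ] F [ 0.4 -0.   0.3] w 0.0232 q [-0.55  0.59  0.45  1.6  -0.29  1.02  0.18]
t 31.2 shift [-0.0003 -0.0003  0.0833] turn [0.07 0.01 0.03] F [ 0.4 -0.   0.3] w 0.0232
(array([ 0.6591241,  0.1149271, -0.012    ]), np.float64(0.0)) [0.04124723 0.04929622 0.        ] (0.59, 'block_short') 153
```

View pics/s19.png

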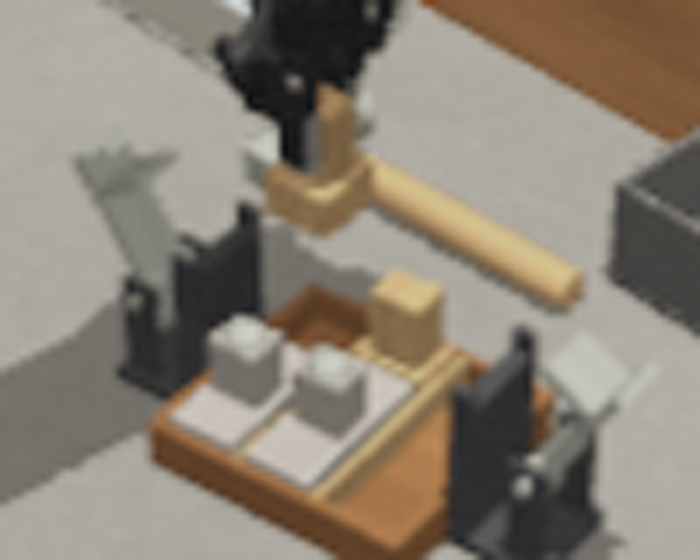

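```bash
python3 -m pendant '-0.0003 -0.0003 0.02 0.07 0 0 255;-0.0003 -0.0003 0.035 0.07 0 0 255;-0.0003 -0.0003 0.05 0.07 0 0 255;-0.0003 -0.0003 0.062 0.07 0 0 255;-0.0003 -0.0003 0.07 0.07 0 0 255;-0.0003 -0.0003 0.076 0.07 0 0 255;-0.0003 -0.0003 0.08 0.07 0 0 255;-0.0003 -0.0003 0.083 0.07 0 0 255;-0.0003 -0.0003 0.085 0.07 0 0 255;-0.0003 -0.0003 0.087 0.07 0 0 255' && python3 - <<'E'
from plan import *
cs=capture("side")
where(); p=c2w(.041,.049,.0); plan([p[0],p[1],.042],np.degrees(C[2]))
crop(cs,265,180,50,40,7,"s20.png")
E
```

```text
t: 32.18
eef_pos: [0.659, 0.1145, 0.056]
tcp_rot: [0.638, 0.77, -0.0, 0.0]
contact_force: [-0.0, -0.1, -1.0]
grip_width: 0.0232
t 32.23 tcp [0.6587 0.1145 0.0556] case [0.0408 0.049  0.0556] yhead 10.79 tz [-0.001 -0.    -1.   ] F [ 0.1 -0.3 -1.5] w 0.0235 q [-0.52  0.69  0.41  1.65 -0.34  0.87  0.22]
t 32.23 shift [0.     0.0003 0.0136] turn [-0.05  0.02  0.03] F [ 0.1 -0.3 -1.5] w 0.0235
```

View pics/s20.png

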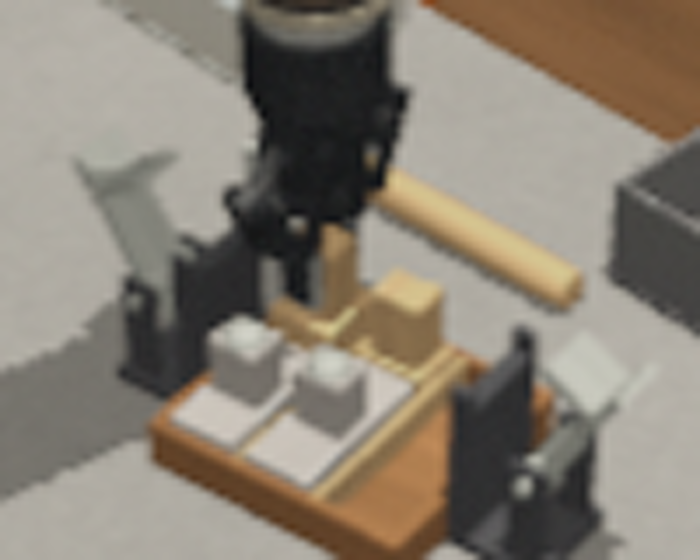

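```bash
python3 -m pendant '0 0 0.004 0 0 0 255;0 0 0.008 0 0 0 255;0 0 0.0115 0 0 0 255;0 0 0.014 0 0 0 255;0 0 0.0145 0 0 0 255;0 0 0.0145 0 0 0 170;0 0 0.0145 0 0 0 95;0 0 0.014 0 0 0 95;0 0 0 0 0 0 95;0 0 -0.02 0 0 0 95' && python3 -m pendant '0 0 -0.03 0 0 0 95;0 0 -0.07 0 0 0 95;0 0 -0.11 0 0 0 60;0 0 -0.13 0 0 0 0;0 0 -0.13 0 0 0 0;0 0 -0.13 0 0 0 0;0 0 -0.13 0 0 0 0;0 0 -0.13 0 0 0 0;0 0 -0.13 0 0 0 0;0 0 -0.13 0 0 0 0' && python3 - <<'E'
from plan import *
cs=capture("side")
where(); 
crop(cs,265,180,50,40,7,"s21.png")
E
```

```text
t: 33.07
eef_pos: [0.6572, 0.1143, 0.0748]
tcp_rot: [0.638, 0.77, -0.002, -0.001]
contact_force: [0.3, 0.3, 0.0]
grip_width: 0.0534
t: 33.9
eef_pos: [0.6582, 0.1145, 0.2044]
tcp_rot: [0.638, 0.77, -0.001, -0.001]
contact_force: [0.1, -0.2, -0.5]
grip_width: 0.0854
t 33.95 tcp [0.6583 0.1145 0.2046] case [0.0404 0.049  0.2046] yhead 10.78 tz [-0.003 -0.001 -1.   ] F [ 0.   0.  -0.5] w 0.0853 q [-0.56  0.54  0.48  1.53 -0.26  1.14  0.16]
```

View pics/s21.png

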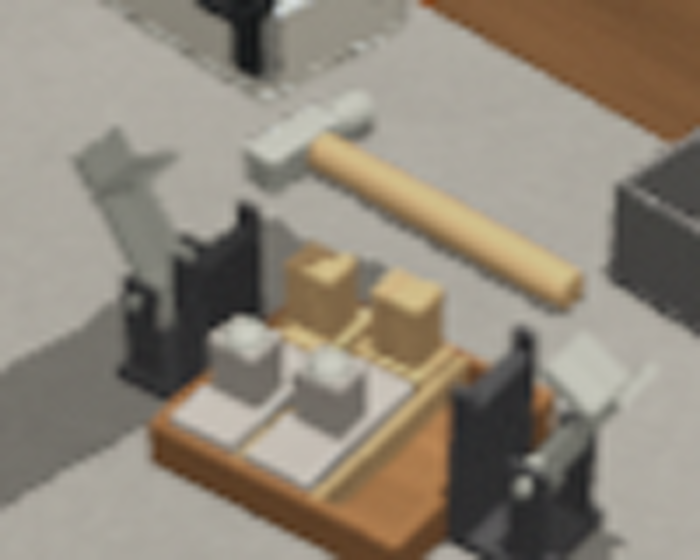

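```bash
python3 - <<'E'
from plan import *
from fit import *
cs=capture("side"); ct=capture("top")
v=[]
for c,k in((cs,"s"),(ct,"t")):
    m=masknear(c,["bar"],[.504,-.40,.02],40)
    if m: print(k,fit([(c,m[0])],"bar",[.504,-.40,-1.7]),m[1:],m[0].sum())
# colour-based on top
hsv=cv2.cvtColor(ct["image"],cv2.COLOR_BGR2HSV); print(hsv[212,380],ct["image"][212,380])
m=(hsv[...,0]<15)&(hsv[...,1]>110)&(hsv[...,2]<170); m[:, :350]=0; m[:,410:]=0; m[:165]=0; m[260:]=0
print(m.sum(),fit([(ct,m)],"bar",[.504,-.40,-1.7]))
hsv=cv2.cvtColor(cs["image"],cv2.COLOR_BGR2HSV)
m=(hsv[...,0]<15)&(hsv[...,1]>110)&(hsv[...,2]<170); m[:, :290]=0; m[:,400:]=0; m[:270]=0; m[335:]=0
print(m.sum(),fit([(cs,m)],"bar",[.504,-.40,-1.7],ps=[box(.04,.208,.012,.03)]))
plan([.504,-.40,.17],-97.2)
crop(ct,235,180,50,40,7,"t21.png"); crop(ct,380,212,50,45,6,"t22.png")
E
```

```text
s (array([ 0.50480275, -0.40023191, -1.69467719]), np.float64(0.9578571850529368)) (0.75, 'bar') 1166
t (array([ 0.50615615, -0.39904593, -1.70598339]), np.float64(0.8892229033055273)) (0.75, 'bar') 862
[ 10 151 118] [ 48  71 118]
814 (array([ 0.50658818, -0.39916231, -1.69516364]), np.float64(0.8292599383449859))
1019 (array([ 0.50568218, -0.39953939, -1.68366066]), np.float64(0.8721003218974158))
t 34.15 shift [-0.4765 -0.2481  0.036 ] turn [-4.0000e-02  1.1000e-01  1.0798e+02] F [-0.1  0.1 -0.5] w 0.0854
```

View pics/t21.png

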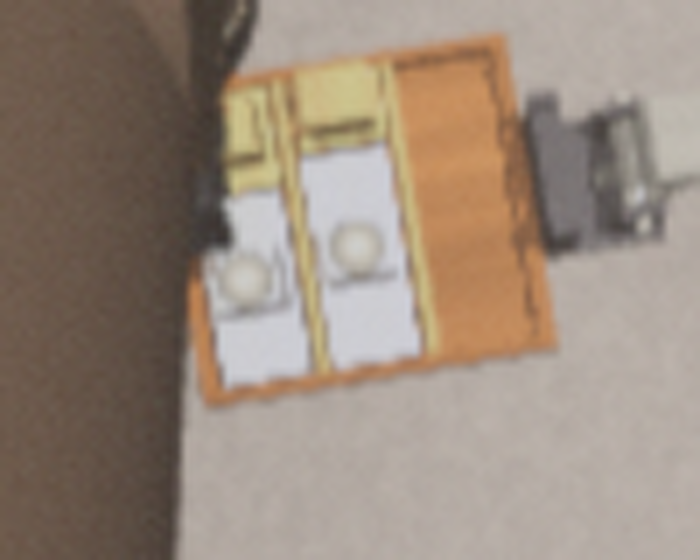

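View pics/t22.png

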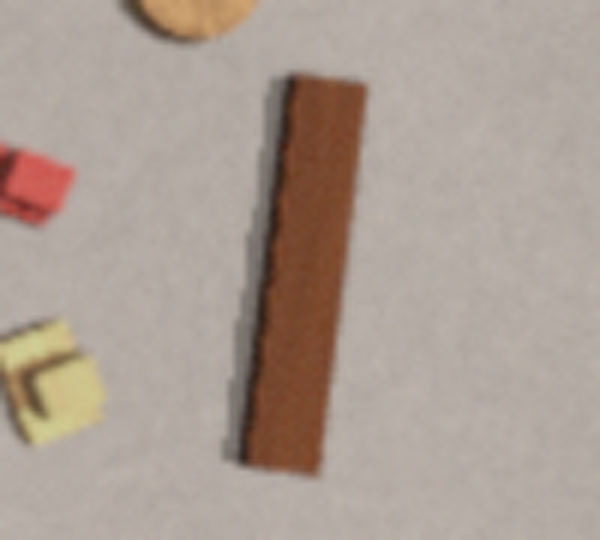

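```bash
python3 -c "
from h import *
c=capture('top'); print(unproj(c,[[380.5,212.2],[293/6+329.5,74/6+166.5],[367/6+329.5,84/6+166.5],[320/6+329.5,474/6+166.5],[243/6+329.5,464/6+166.5]],.03).round(4))
"
python3 -m pendant '-0.03 -0.015 0 0 0 6 0;-0.06 -0.03 0 0 0 13 0;-0.09 -0.046 0 0 0 20 0;-0.12 -0.062 0 0 0 27 0;-0.15 -0.078 0 0 0 34 0;-0.18 -0.094 0 0 0 41 0;-0.21 -0.11 0 0 0 48 0;-0.24 -0.125 0.005 0 0 55 0;-0.27 -0.141 0.01 0 0 62 0;-0.3 -0.157 0.015 0 0 69 0' && python3 -m pendant '0 0 0 0 0 0 0;0 0 0 0 0 0 0;0 0 0 0 0 0 0;0 0 0 0 0 0 0;0 0 0 0 0 0 0;0 0 0 0 0 0 0;0 0 0 0 0 0 0;0 0 0 0 0 0 0;0 0 0 0 0 0 0;0 0 0 0 0 0 0' && python3 -c "
from plan import *
where(); plan([.5055,-.3995,.12],-97.2)"
```

```text
[[ 0.5072 -0.3965  0.03  ]
 [ 0.6115 -0.3893  0.03  ]
 [ 0.6072 -0.4294  0.03  ]
 [ 0.4036 -0.4048  0.03  ]
 [ 0.4085 -0.3636  0.03  ]]
t: 35.03
eef_pos: [0.5602, -0.2108, 0.1911]
tcp_rot: [0.963, 0.271, -0.0, 0.0]
contact_force: [-0.2, -0.3, -0.3]
grip_width: 0.0854
t: 35.87
eef_pos: [0.5607, -0.2094, 0.1909]
tcp_rot: [0.962, 0.274, -0.001, 0.0]
contact_force: [-0.5, -0.0, 0.6]
grip_width: 0.0852
t 35.87 tcp [ 0.5607 -0.2094  0.1909] case [-0.116  -0.2509  0.1909] yhead -58.2 tz [-0.001 -0.001 -1.   ] F [-0.5 -0.   0.6] w 0.0852 q [-0.31  0.5   0.82  1.75 -0.41  1.07 -0.36]
t 35.87 shift [-0.147   0.1325  0.0711] turn [2.0e-02 6.0e-02 3.9e+01] F [-0.5 -0.   0.6] w 0.0852
```

```bash
python3 -m pendant '-0.022 0.02 0 0 0 6 0;-0.045 0.04 0 0 0 12 0;-0.067 0.06 0.01 0 0 18 0;-0.09 0.08 0.02 0 0 24 0;-0.112 0.1 0.035 0 0 30 0;-0.135 0.12 0.05 0 0 36 0;-0.147 0.1325 0.065 0 0 39 0;-0.147 0.1325 0.071 0 0 39 0;-0.147 0.1325 0.071 0 0 39 0;-0.147 0.1325 0.071 0 0 39 0' && python3 - <<'E'
from plan import *
cs=capture("side")
where(); plan([.506,-.3985,.012],-97.2)
crop(cs,345,300,60,45,6,"s22.png")
E
```

```text
t: 36.7
eef_pos: [0.5058, -0.3987, 0.1198]
tcp_rot: [0.998, -0.062, -0.001, -0.0]
contact_force: [0.7, 0.3, 0.2]
grip_width: 0.0853
t 36.75 tcp [ 0.5063 -0.3985  0.1204] case [-0.2047 -0.4266  0.1204] yhead -97.07 tz [-0.001 -0.    -1.   ] F [0.3 0.5 0.4] w 0.0851 q [ 0.01  0.71  0.9   1.7  -0.63  1.05 -0.57]
t 36.75 shift [-0.0003  0.      0.1084] turn [0.   0.03 0.13] F [0.3 0.5 0.4] w 0.0851
```

View pics/s22.png

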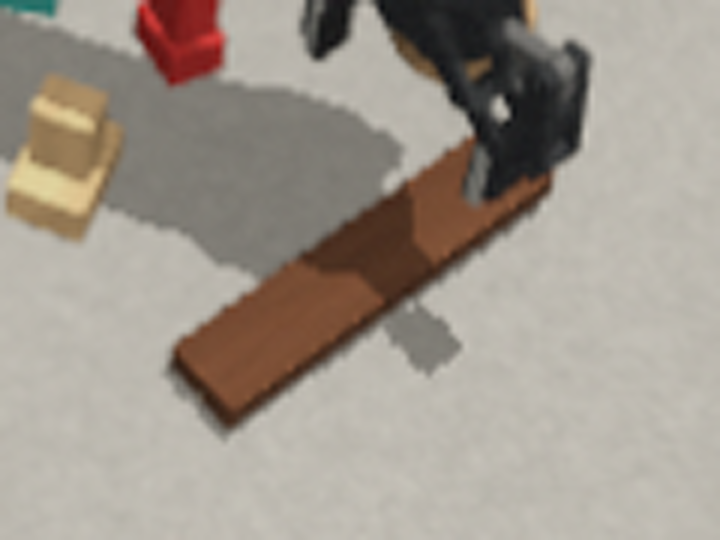

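```bash
python3 -m pendant '0 0 0.02 0 0 0 0;0 0 0.04 0 0 0 0;0 0 0.058 0 0 0 0;0 0 0.074 0 0 0 0;0 0 0.088 0 0 0 0;0 0 0.098 0 0 0 0;0 0 0.106 0 0 0 0;0 0 0.111 0 0 0 0;0 0 0.1125 0 0 0 0;0 0 0.1125 0 0 0 0' && python3 - <<'E'
from plan import *
cs=capture("side")
where(); plan([.506,-.3985,.008],-97.2)
crop(cs,345,300,60,45,6,"s23.png")
E
```

```text
t: 37.58
eef_pos: [0.5053, -0.3999, 0.0076]
tcp_rot: [0.998, -0.063, -0.001, 0.0]
contact_force: [-0.7, 0.2, 0.4]
grip_width: 0.0849
t 37.63 tcp [ 0.5054 -0.4     0.008 ] case [-0.2059 -0.4279  0.008 ] yhead -97.23 tz [-0.001 -0.001 -1.   ] F [-0.1  0.  -0.5] w 0.0854 q [ 0.08  0.84  0.78  1.76 -0.76  0.87 -0.48]
t 37.63 shift [ 0.0004 -0.0016 -0.    ] turn [ 0.06  0.03 -0.03] F [-0.1  0.  -0.5] w 0.0854
```

View pics/s23.png

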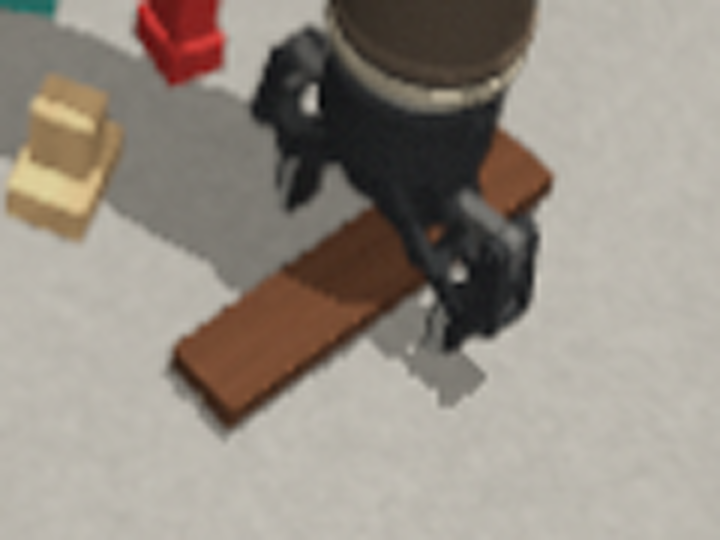

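```bash
python3 -m pendant '0.0004 0 0 0 0 0 90;0.0004 0 0 0 0 0 255;0.0004 0 0 0 0 0 255;0.0004 0 0 0 0 0 255;0.0004 0 0 0 0 0 255;0.0004 0 0 0 0 0 255;0.0004 0 -0.01 0 0 0 255;0.0004 0 -0.04 0 0 0 255;0.0004 0 -0.075 0 0 0 255;0.0004 0 -0.11 0 0 0 255' && python3 -m pendant '0 0 -0.035 0 0 0 255;0 0 -0.07 0 0 0 255;0 0 -0.1 0 0 0 255;0 0 -0.11 0 0 0 255;0 0 -0.11 0 0 0 255;0 0 -0.11 0 0 0 255;0 0 -0.11 0 0 0 255;0 0 -0.11 0 0 0 255;0 0 -0.11 0 0 0 255;0 0 -0.11 0 0 0 255' && python3 - <<'E'
from plan import *
from fit import *
cs=capture("side"); ct=capture("top")
where(); s=robot.sense(); p=s["eef_pos"]
for c,k in((cs,"s"),(ct,"t")):
    m=masknear(c,["bar"],p+[0,0,.01],40)
    if m: print(k,fit([(c,m[0])],"bar",[p[0],p[1],-1.7],z=p[2]-.008),m[1:],m[0].sum())
q=c2w(0,0); plan([*q[:2],.2],np.degrees(C[2]))
u,v=proj(cs,p)[0].astype(int); crop(cs,u,v,75,55,5,"s24.png"); crop(ct,380,205,60,50,5,"t24.png")
E
```

```text
t: 38.47
eef_pos: [0.5048, -0.3992, 0.1184]
tcp_rot: [0.998, -0.063, -0.002, -0.0]
contact_force: [1.4, -0.6, -1.1]
grip_width: 0.0389
t: 39.3
eef_pos: [0.5055, -0.3993, 0.2264]
tcp_rot: [0.998, -0.063, -0.001, 0.0]
contact_force: [-1.0, 0.1, -1.5]
grip_width: 0.0387
t 39.4 tcp [ 0.5057 -0.3995  0.2269] case [-0.2055 -0.4275  0.2269] yhead -97.23 tz [-0.002 -0.    -1.   ] F [ 0.5  0.1 -0.9] w 0.0391 q [-0.04  0.61  0.99  1.59 -0.53  1.23 -0.64]
t (array([ 0.50816012, -0.39903919, -1.68593553]), np.float64(0.6917400551316862)) (0.68, 'bar') 1051
t 39.5 shift [ 0.0635 -0.4701  0.0269] turn [-5.0000e-02  9.0000e-02 -1.0798e+02] F [ 0.   0.2 -1.8] w 0.0386
```

View pics/s24.png

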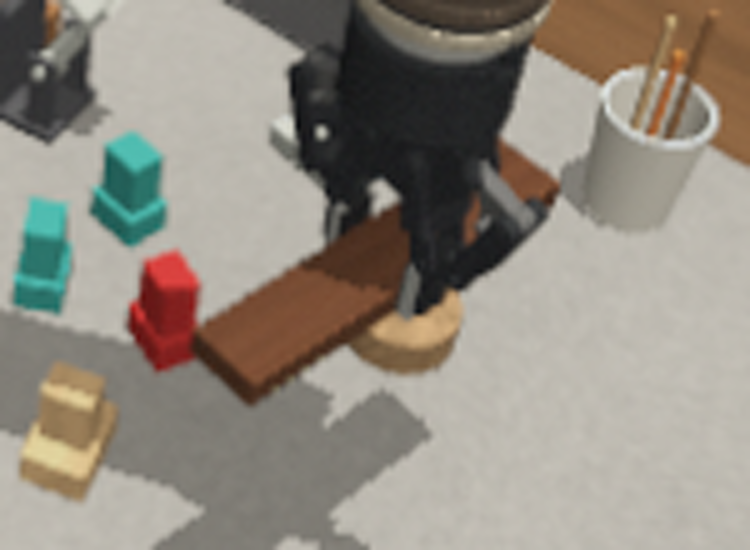

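View pics/t24.png

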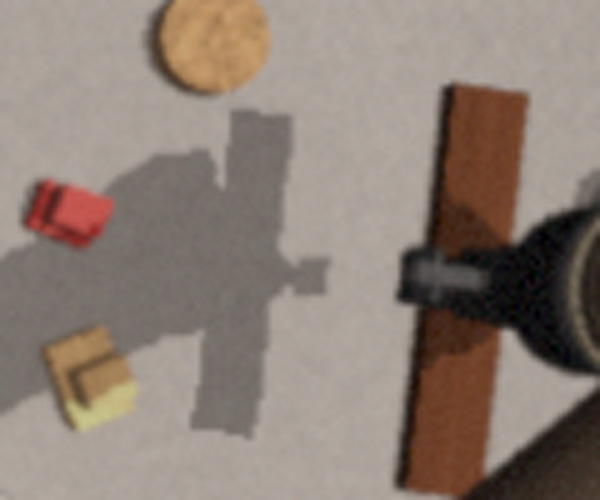

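```bash
python3 - <<'E'
from plan import *
ct=capture("top"); s=robot.sense(); z=s["eef_pos"][2]-.008+.03
im=ct["image"]
crop(ct,387,169,16,10,20,"e1.png")
crop(ct,412,253,40,10,20,"e2.png") if 0 else None
cv2.imwrite("pics/e2.png",cv2.resize(im[244:262,395:430],None,fx=20,fy=20,interpolation=cv2.INTER_CUBIC))
cv2.imwrite("pics/e1.png",cv2.resize(im[165:183,395:430],None,fx=20,fy=20,interpolation=cv2.INTER_CUBIC))
# expected corners if centred
c=s["eef_pos"]
R0=R.from_quat(s["tcp_rot"]).as_matrix(); L=R0[:,0]; W=R0[:,1]
for a in(-1,1):
    for b in(-1,1):
        P=c+L*a*.104+W*b*.02; P[2]=z; print(a,b,P.round(4),proj(ct,P)[0].round(2))
E
```

```text
-1 -1 [ 0.4051 -0.3667  0.2494] [401.15 253.44]
-1 1 [ 0.4001 -0.4064  0.2494] [416.3  255.47]
1 -1 [ 0.6115 -0.3929  0.2494] [411.25 171.14]
1 1 [ 0.6065 -0.4326  0.2494] [426.18 173.53]
```

View pics/e1.png

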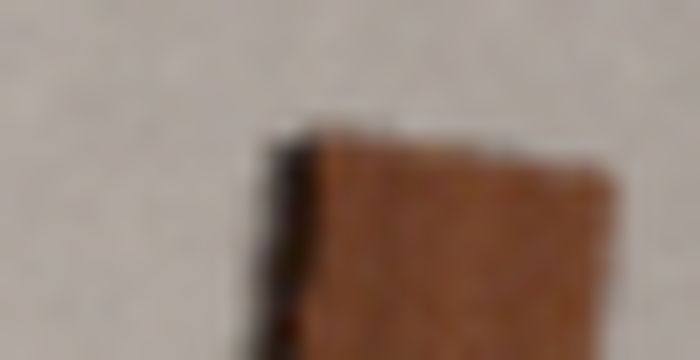

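View pics/e2.png

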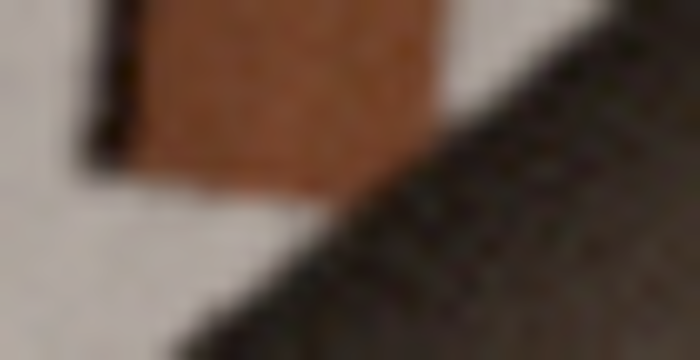

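```bash
python3 -m pendant '0.003 -0.02 0 0 0 -5 255;0.006 -0.045 0 0 0 -11 255;0.009 -0.07 0 0 0 -17 255;0.013 -0.098 0 0 0 -23 255;0.017 -0.126 0 0 0 -29 255;0.021 -0.154 0 0 0 -35 255;0.025 -0.182 0 0 0 -41 255;0.029 -0.21 0 0 0 -47 255;0.032 -0.235 0 0 0 -53 255;0.035 -0.255 0 0 0 -58 255' && python3 -m pendant '0 0 0 0 0 0 255;0 0 0 0 0 0 255;0 0 0 0 0 0 255;0 0 0 0 0 0 255;0 0 0 0 0 0 255;0 0 0 0 0 0 255;0 0 0 0 0 0 255;0 0 0 0 0 0 255;0 0 0 0 0 0 255;0 0 0 0 0 0 255' && python3 -c "
from plan import *
where(); q=c2w(0,-.001); print(q); plan([*q[:2],.21],np.degrees(C[2]))"
```

```text
t: 40.38
eef_pos: [0.5732, -0.1485, 0.2274]
tcp_rot: [0.902, 0.432, -0.0, -0.0]
contact_force: [1.8, -0.5, -2.3]
grip_width: 0.0387
t: 41.22
eef_pos: [0.5726, -0.1511, 0.2273]
tcp_rot: [0.903, 0.429, -0.001, 0.0]
contact_force: [-0.2, -0.5, -1.2]
grip_width: 0.0388
t 41.22 tcp [ 0.5726 -0.1511  0.2273] case [-0.0934 -0.1959  0.2273] yhead -39.23 tz [-0.001 -0.001 -1.   ] F [-0.2 -0.5 -1.2] w 0.0388 q [-0.38  0.43  0.77  1.72 -0.33  1.12 -0.2 ]
[0.6279866  0.05781756 0.        ]
t 41.22 shift [ 0.1968 -0.0892  0.0171] turn [ -0.06   0.05 -49.98] F [-0.2 -0.5 -1.2] w 0.0388
```

```bash
python3 -m pendant '0.02 -0.009 0 0 0 -5 255;0.045 -0.02 0 0 0 -11 255;0.07 -0.032 0 0 0 -18 255;0.095 -0.043 0 0 0 -25 255;0.12 -0.054 0 0 0 -32 255;0.145 -0.066 0 0 0 -39 255;0.17 -0.077 0 0 0 -45 255;0.19 -0.086 0.005 0 0 -49 255;0.197 -0.089 0.01 0 0 -50 255;0.197 -0.089 0.017 0 0 -50 255' && python3 -m pendant '0 0 0 0 0 0 255;0 0 0 0 0 0 255;0 0 0 0 0 0 255;0 0 0 0 0 0 255;0 0 0 0 0 0 255;0 0 0 0 0 0 255;0 0 0 0 0 0 255;0 0 0 0 0 0 255;0 0 0 0 0 0 255;0 0 0 0 0 0 255' && python3 - <<'E'
from plan import *
where(); q=c2w(0,-.001); plan([*q[:2],.13],np.degrees(C[2]))
ct=capture("top"); cs=capture("side"); crop(ct,235,180,75,55,5,"t25.png"); crop(cs,260,175,75,55,5,"s25.png")
s=robot.sense(); R0=R.from_quat(s["tcp_rot"]).as_matrix(); L=R0[:,0]; W=R0[:,1]
for a in(-1,1):
    for b in(-1,1):
        P=s["eef_pos"]+L*a*.104+W*b*.02; P[2]+=.022; print(a,b,((proj(ct,P)[0]-[160,125]+.5)*5).round(0),((proj(cs,P)[0]-[185,120]+.5)*5).round(0))
E
```

```text
t: 42.05
eef_pos: [0.6286, 0.0607, 0.2097]
tcp_rot: [0.636, 0.772, -0.0, -0.0]
contact_force: [-0.2, -0.5, -1.4]
grip_width: 0.0389
t: 42.88
eef_pos: [0.6282, 0.0579, 0.2102]
tcp_rot: [0.638, 0.77, -0.001, -0.0]
contact_force: [-0.4, 0.2, -0.1]
grip_width: 0.0387
t 42.88 tcp [0.6282 0.0579 0.2102] case [ 2.000e-04 -1.000e-03  2.102e-01] yhead 10.79 tz [-0.001 -0.001 -1.   ] F [-0.4  0.2 -0.1] w 0.0387 q [-0.52  0.47  0.51  1.63 -0.25  1.11  0.23]
t 42.88 shift [-0.     -0.0001  0.0802] turn [-0.07  0.02  0.03] F [-0.4  0.2 -0.1] w 0.0387
-1 -1 [575. 188.] [516. 227.]
-1 1 [561. 110.] [551. 195.]
1 -1 [165. 257.] [257. 120.]
1 1 [153. 179.] [294.  93.]
```

View pics/t25.png

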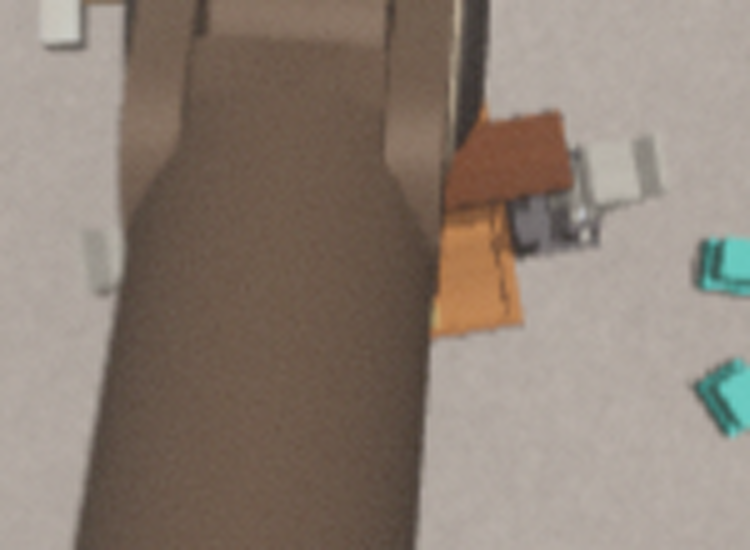

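View pics/s25.png

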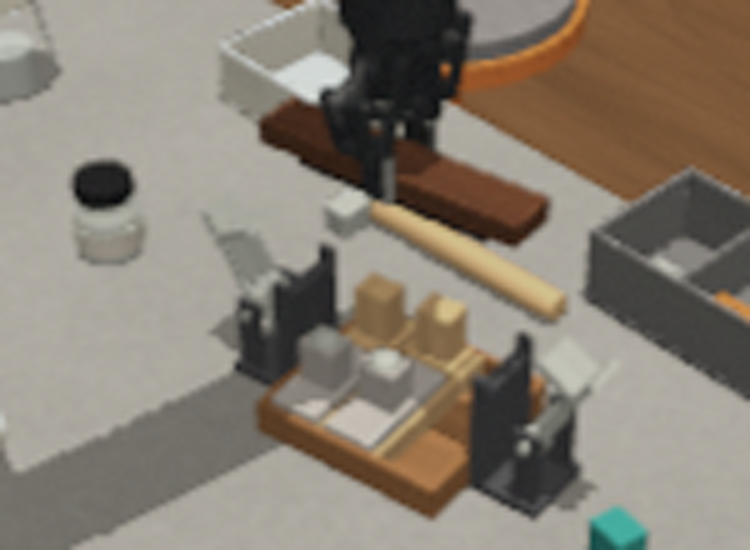

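```bash
python3 -m pendant '0 0 0.02 0 0 0 255;0 0 0.04 0 0 0 255;0 0 0.055 0 0 0 255;0 0 0.07 0 0 0 255;0 0 0.08 0 0 0 255;0 0 0.088 0 0 0 255;0 0 0.094 0 0 0 255;0 0 0.098 0 0 0 255;0 0 0.098 0 0 0 255;0 0 0.098 0 0 0 255' && python3 - <<'E'
from plan import *
where(); q=c2w(0,-.001); plan([*q[:2],.088],np.degrees(C[2]))
ct=capture("top"); cs=capture("side"); crop(ct,235,175,75,50,5,"t26.png"); crop(cs,260,185,60,45,6,"s26.png")
E
```

```text
t: 43.82
eef_pos: [0.6284, 0.0578, 0.1126]
tcp_rot: [0.638, 0.77, -0.0, -0.0]
contact_force: [-0.5, 0.4, -1.3]
grip_width: 0.0386
t 43.82 tcp [0.6284 0.0578 0.1126] case [ 0.0004 -0.0011  0.1126] yhead 10.78 tz [-0.001 -0.001 -1.   ] F [-0.5  0.4 -1.3] w 0.0386 q [-0.49  0.57  0.46  1.72 -0.31  0.92  0.28]
t 43.82 shift [ 0.0001 -0.0004  0.0246] turn [-0.04  0.02  0.02] F [-0.5  0.4 -1.3] w 0.0386
```

View pics/t26.png

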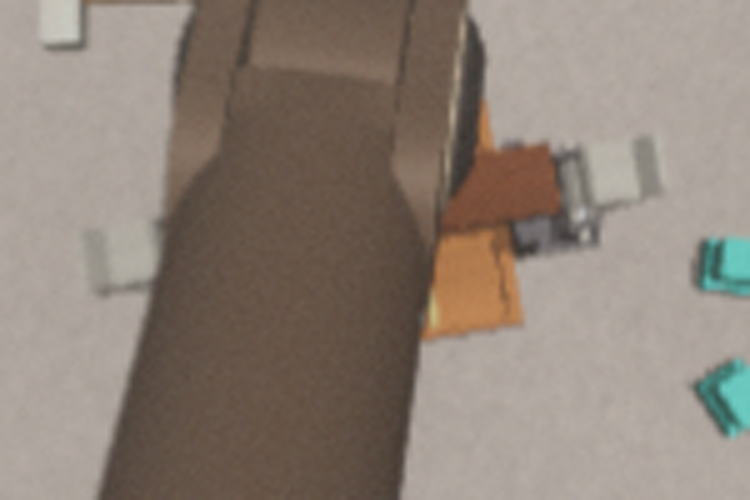

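View pics/s26.png

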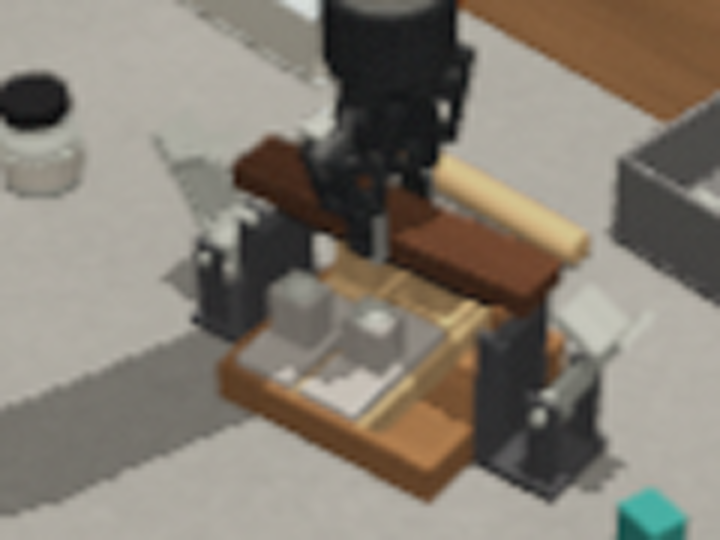

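Aligned and clear of the lips. I'm lowering slowly to the seat.

```bash
python3 -m pendant '0 -0.0003 0.004 0 0 0 255;0 -0.0003 0.008 0 0 0 255;0 -0.0003 0.011 0 0 0 255;0 -0.0003 0.014 0 0 0 255;0 -0.0003 0.017 0 0 0 255;0 -0.0003 0.0195 0 0 0 255;0 -0.0003 0.022 0 0 0 255;0 -0.0003 0.0235 0 0 0 255;0 -0.0003 0.0245 0 0 0 255;0 -0.0003 0.0245 0 0 0 255' && python3 - <<'E'
from plan import *
where(); q=c2w(0,-.001); plan([*q[:2],.088],np.degrees(C[2]))
cs=capture("side"); crop(cs,260,185,60,45,6,"s27.png")
E
```

```text
t: 44.75
eef_pos: [0.6277, 0.0578, 0.0882]
tcp_rot: [0.638, 0.77, -0.001, -0.0]
contact_force: [-3.0, -0.2, 3.3]
grip_width: 0.0387
t 44.75 tcp [0.6277 0.0578 0.0882] case [-0.0003 -0.001   0.0882] yhead 10.78 tz [-0.001 -0.    -1.   ] F [-3.  -0.2  3.3] w 0.0387 q [-0.48  0.6   0.45  1.74 -0.32  0.88  0.3 ]
t 44.75 shift [0.     0.0003 0.0002] turn [-0.08  0.    0.03] F [-3.  -0.2  3.3] w 0.0387
```

View pics/s27.png

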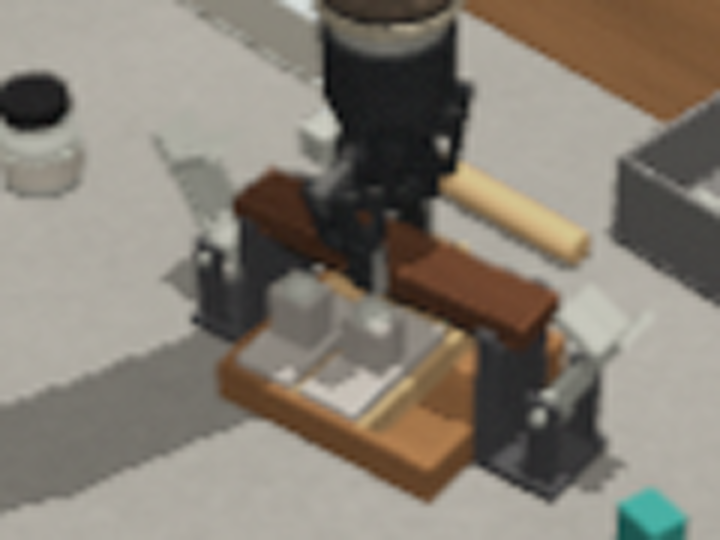

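```bash
python3 -m pendant '0 0.0003 0.0008 0 0 0 255;0 0.0003 0.0008 0 0 0 255;0 0.0003 0.0005 0 0 0 120;0 0.0003 0 0 0 0 0;0 0.0003 0 0 0 0 0;0 0.0003 0 0 0 0 0;0 0.0003 -0.01 0 0 0 0;0 0.0003 -0.035 0 0 0 0;0 0.0003 -0.07 0 0 0 0;0 0.0003 -0.11 0 0 0 0' && python3 -m pendant '0 0 0 0 0 0 0;0 0 0 0 0 0 0;0 0 0 0 0 0 0;0.03 0 0 0 0 0 0;0.065 0 0 0 0 0 0;0.1 0 0 0 0 0 0;0.14 0 0 0 0 0 0;0.17 0 0 0 0 0 255;0.17 0 0 0 0 0 255;0.17 0 0 0 0 0 255' && python3 - <<'E'
from plan import *
from fit import *
where()
ct=capture("top"); cs=capture("side"); crop(ct,235,175,75,50,5,"t28.png"); crop(cs,260,185,60,45,6,"s28.png")
for c,k in((cs,"s"),(ct,"t")):
    m=masknear(c,["bar"],[*C[:2],.1],40)
    if m: q=fit([(c,m[0])],"bar",[*C],z=.08,ps=[box(.04,.208,.012,.03)]); print(k,q,w2c([*q[0][:2],0]),m[1:],m[0].sum())
E
```

```text
t: 45.63
eef_pos: [0.6271, 0.0577, 0.1979]
tcp_rot: [0.638, 0.77, -0.002, -0.001]
contact_force: [0.1, -0.6, -0.6]
grip_width: 0.0851
t: 46.47
eef_pos: [0.5946, 0.2275, 0.1956]
tcp_rot: [0.636, 0.772, -0.002, -0.001]
contact_force: [0.6, -1.2, 0.4]
grip_width: 0.0516
t 46.47 tcp [0.5946 0.2275 0.1956] case [-0.0011  0.1719  0.1956] yhead 11.06 tz [-0.004 -0.002 -1.   ] F [ 0.6 -1.2  0.4] w 0.0516 q [-0.77  0.49  0.47  1.63 -0.24  1.09 -0.04]
s (array([0.62786617, 0.05649448, 0.17972525]), np.float64(0.9162282476730069)) [-0.0003652  -0.00227737  0.        ] (0.87, 'bar') 639
t (array([0.62734629, 0.05751017, 0.18252774]), np.float64(0.9416868498789006)) [-0.00068643 -0.00118252  0.        ] (0.59, 'bar') 1099
```

View pics/t28.png

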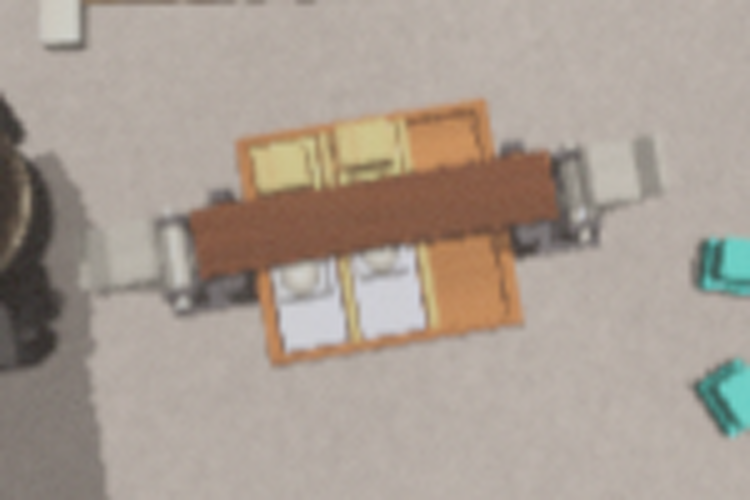

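View pics/s28.png

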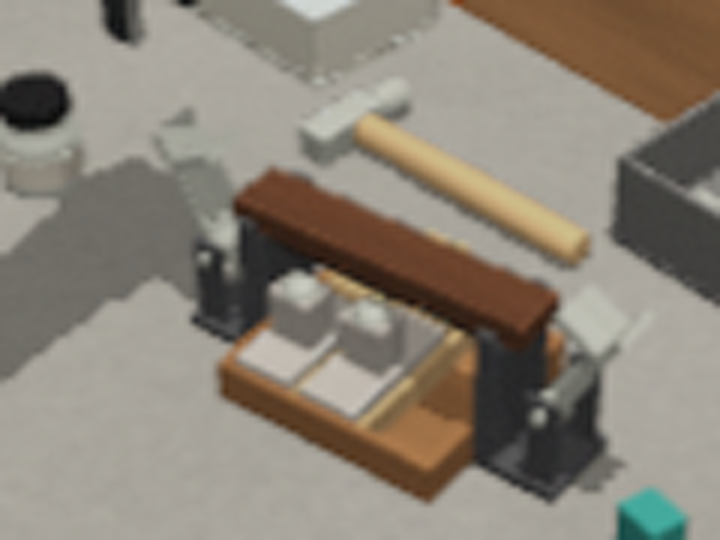

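```bash
python3 -m pendant '0.02 0 0 0 0 0 255;0.035 0 0 0 0 0 255;0.035 0 0 0 0 0 255;0.035 0 0 0 0 0 255;0.035 0 0 0 0 0 255;0.035 0 0 0 0 0 255;0.035 0 0 0 0 0 255;0.035 0 0 0 0 0 255;0.035 0 0 0 0 0 255;0.035 0 0 0 0 0 255' && python3 - <<'E'
from plan import *
where(); q=c2w(0,.205); plan([*q[:2],.112],np.degrees(C[2]))
cs=capture("side"); crop(cs,240,160,60,45,6,"s29.png")
E
```

```text
t: 47.5
eef_pos: [0.5899, 0.259, 0.1976]
tcp_rot: [0.638, 0.77, -0.001, -0.0]
contact_force: [0.7, 0.8, -0.3]
grip_width: -0.0
t 47.5 tcp [0.5899 0.259  0.1976] case [1.000e-04 2.037e-01 1.976e-01] yhead 10.76 tz [-0.001 -0.001 -1.   ] F [ 0.7  0.8 -0.3] w -0.0 q [-0.81  0.5   0.47  1.61 -0.25  1.09 -0.09]
t 47.5 shift [ 0.0013 -0.      0.0856] turn [-0.07  0.02  0.01] F [ 0.7  0.8 -0.3] w -0.0
```

View pics/s29.png

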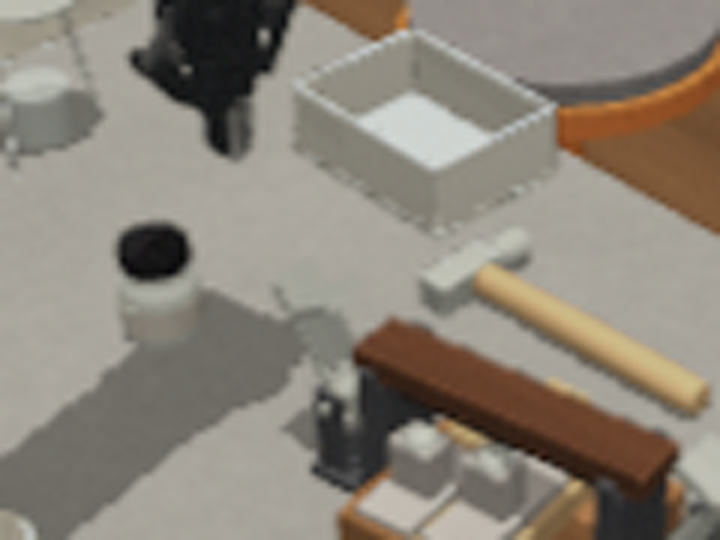

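```bash
python3 -m pendant '0.001 0 0.02 0 0 0 255;0.001 0 0.04 0 0 0 255;0.001 0 0.06 0 0 0 255;0.001 0 0.075 0 0 0 255;0.001 0 0.086 0 0 0 255;-0.005 0 0.086 0 0 0 255;-0.012 0 0.086 0 0 0 255;-0.018 0 0.086 0 0 0 255;-0.022 0 0.086 0 0 0 255;-0.022 0 0.086 0 0 0 255' && python3 - <<'E'
from plan import *
where()
cs=capture("side"); crop(cs,240,170,50,40,7,"s30.png")
E
```

```text
t: 48.38
eef_pos: [0.595, 0.2358, 0.1129]
tcp_rot: [0.638, 0.77, 0.0, 0.0]
contact_force: [0.1, 0.4, -0.0]
grip_width: -0.0005
t 48.38 tcp [0.595  0.2358 0.1129] case [0.0008 0.18   0.1129] yhead 10.65 tz [ 0.001 -0.    -1.   ] F [ 0.1  0.4 -0. ] w -0.0005 q [-0.76  0.58  0.44  1.7  -0.29  0.93 -0.02]
```

View pics/s30.png

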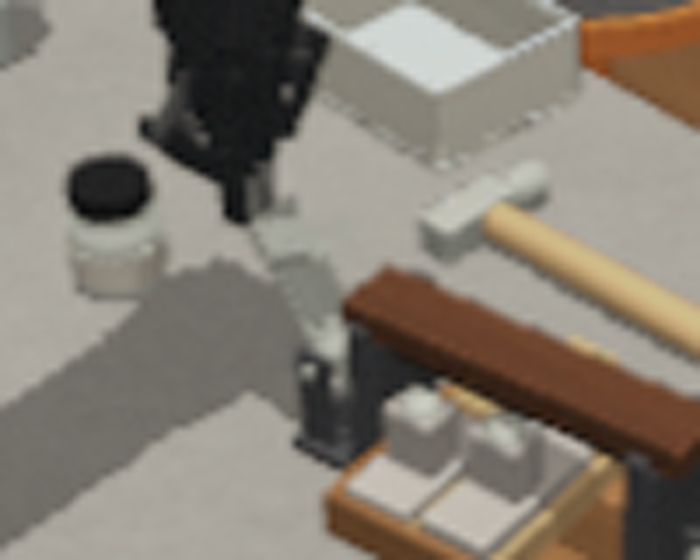

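Fingers are just outside the tab with no contact yet. I'm pushing inwards.

```bash
python3 -m pendant '-0.004 0 0 0 0 0 255;-0.008 0 0 0 0 0 255;-0.012 0 0 0 0 0 255;-0.016 0 0 0 0 0 255;-0.02 0 0 0 0 0 255;-0.024 0 0 0 0 0 255;-0.028 0 0 0 0 0 255;-0.032 0 0 0 0 0 255;-0.035 0 0 0 0 0 255;-0.035 0 0 0 0 0 255' && python3 - <<'E'
from plan import *
where()
cs=capture("side"); crop(cs,240,170,50,40,7,"s31.png")
E
```

```text
t: 49.27
eef_pos: [0.6006, 0.2014, 0.1114]
tcp_rot: [0.638, 0.77, -0.001, 0.0]
contact_force: [-0.6, -0.6, -0.3]
grip_width: -0.0001
t 49.27 tcp [0.6006 0.2014 0.1114] case [-1.000e-04  1.452e-01  1.114e-01] yhead 10.68 tz [-0.001 -0.002 -1.   ] F [-0.6 -0.6 -0.3] w -0.0001 q [-0.71  0.57  0.44  1.71 -0.29  0.92  0.03]
```

View pics/s31.png

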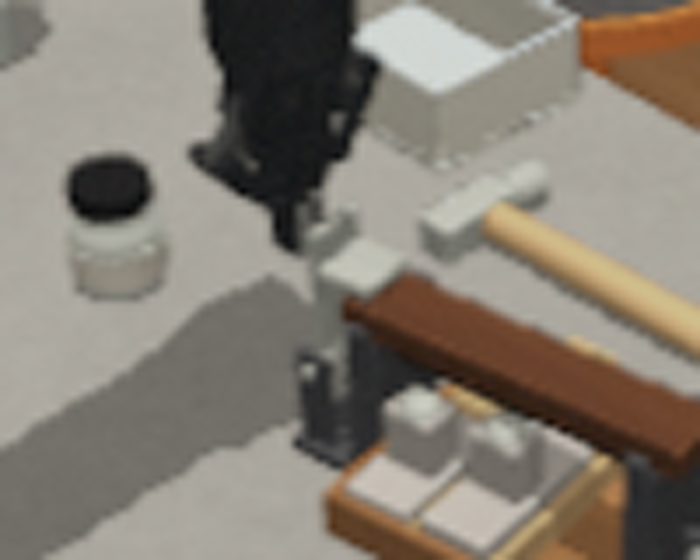

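```bash
python3 -m pendant '0.015 0 0 0 0 0 255;0.03 0 -0.01 0 0 0 255;0.035 0 -0.04 0 0 0 255;0.035 0 -0.08 0 0 0 255;0.03 0 -0.12 0 0 0 255;0 0 -0.13 0 0 0 255;-0.04 0 -0.13 0 0 0 255;-0.08 0 -0.13 0 0 0 255;-0.12 0 -0.13 0 0 0 255;-0.16 0 -0.13 0 0 0 255' && python3 -m pendant '-0.03 0 0 0 0 0 255;-0.07 0 0 0 0 0 255;-0.11 0 0 0 0 0 255;-0.15 0 0 0 0 0 255;-0.18 0 0 0 0 0 255;-0.19 0 0 0 0 0 255;-0.19 0 0 0 0 0 255;-0.19 0 0 0 0 0 255;-0.19 0 0 0 0 0 255;-0.19 0 0 0 0 0 255' && python3 - <<'E'
from plan import *
where(); q=c2w(0,-.205); plan([*q[:2],.112],np.degrees(C[2]))
cs=capture("side"); crop(cs,275,185,70,50,5,"s32.png")
E
```

```text
t: 50.15
eef_pos: [0.6306, 0.0464, 0.2419]
tcp_rot: [0.637, 0.771, -0.0, -0.0]
contact_force: [2.0, -0.3, 0.3]
grip_width: 0.0
t: 50.98
eef_pos: [0.6664, -0.1374, 0.2416]
tcp_rot: [0.636, 0.772, -0.0, -0.001]
contact_force: [-0.1, 0.0, 0.3]
grip_width: 0.0001
t 50.98 tcp [ 0.6664 -0.1374  0.2416] case [ 0.0013 -0.2     0.2416] yhead 10.98 tz [-0.001  0.001 -1.   ] F [-0.1  0.   0.3] w 0.0001 q [-0.22  0.54  0.54  1.46 -0.29  1.22  0.55]
t 50.98 shift [-0.0051 -0.0012  0.1296] turn [-0.06 -0.06  0.23] F [-0.1  0.   0.3] w 0.0001
```

View pics/s32.png

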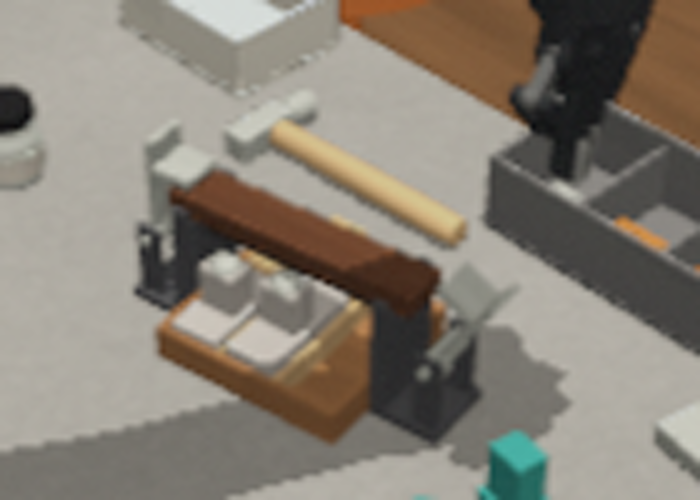

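```bash
python3 -m pendant '-0.005 -0.001 0.03 0 0 0.2 255;-0.005 -0.001 0.06 0 0 0.2 255;-0.005 -0.001 0.09 0 0 0.2 255;-0.005 -0.001 0.115 0 0 0.2 255;-0.005 -0.001 0.13 0 0 0.2 255;0.001 -0.001 0.13 0 0 0.2 255;0.008 -0.001 0.13 0 0 0.2 255;0.014 -0.001 0.13 0 0 0.2 255;0.018 -0.001 0.13 0 0 0.2 255;0.018 -0.001 0.13 0 0 0.2 255' && python3 - <<'E'
from plan import *
where()
cs=capture("side"); crop(cs,300,200,50,40,7,"s33.png")
E
```

```text
t: 51.87
eef_pos: [0.6625, -0.121, 0.1133]
tcp_rot: [0.638, 0.77, 0.001, 0.0]
contact_force: [0.0, -0.3, -0.3]
grip_width: 0.0001
t 51.87 tcp [ 0.6625 -0.121   0.1133] case [ 0.0005 -0.1831  0.1133] yhead 10.71 tz [ 0.001  0.    -1.   ] F [ 0.  -0.3 -0.3] w 0.0001 q [-0.22  0.64  0.5   1.61 -0.35  0.98  0.58]
```

View pics/s33.png

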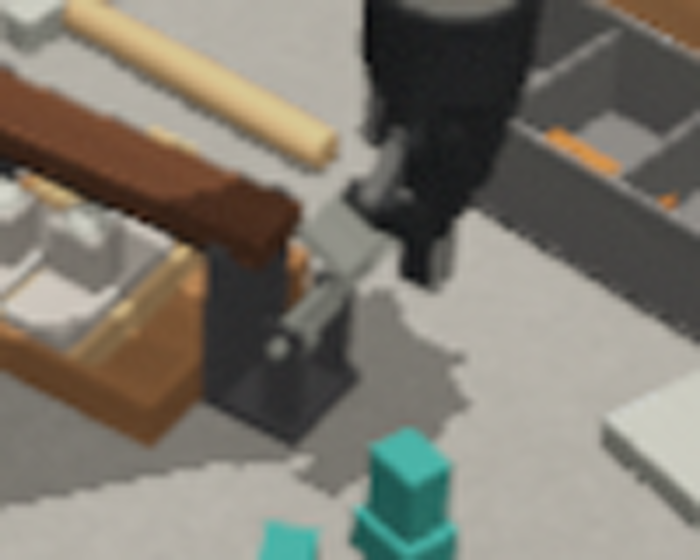

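```bash
python3 -m pendant '0.004 0 0 0 0 0 255;0.008 0 0 0 0 0 255;0.012 0 0 0 0 0 255;0.016 0 0 0 0 0 255;0.02 0 0 0 0 0 255;0.024 0 0 0 0 0 255;0.028 0 0 0 0 0 255;0.032 0 0 0 0 0 255;0.036 0 0 0 0 0 255;0.0375 0 0 0 0 0 255' && python3 - <<'E'
from plan import *
where()
cs=capture("side"); crop(cs,300,200,50,40,7,"s34.png")
E
```

```text
t: 52.75
eef_pos: [0.6543, -0.0844, 0.1112]
tcp_rot: [0.638, 0.77, -0.0, -0.001]
contact_force: [-0.1, 0.7, -0.1]
grip_width: -0.0001
t 52.75 tcp [ 0.6543 -0.0844  0.1112] case [-0.0007 -0.1456  0.1112] yhead 10.67 tz [-0.002  0.001 -1.   ] F [-0.1  0.7 -0.1] w -0.0001 q [-0.28  0.63  0.5   1.65 -0.35  0.96  0.53]
```

View pics/s34.png

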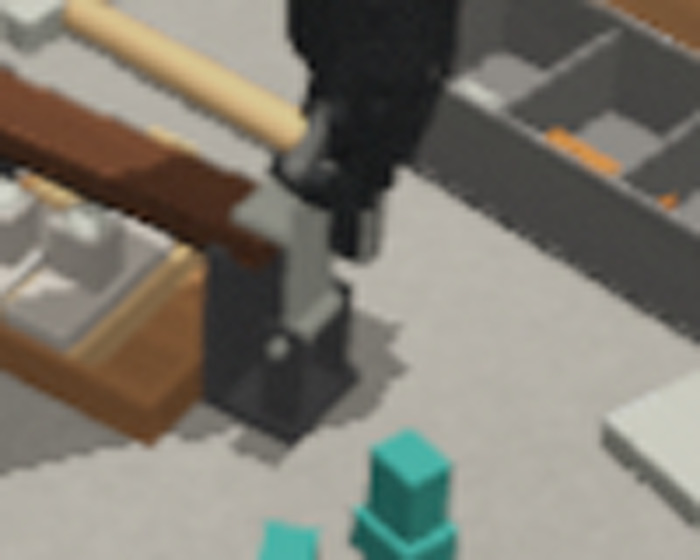

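Snapped upright. Backing off and up, then away from the case so nothing hides it from the top view.

```bash
python3 -m pendant '-0.015 0 0 0 0 0 255;-0.03 0 -0.01 0 0 0 255;-0.035 0 -0.04 0 0 0 255;-0.035 0 -0.08 0 0 0 255;-0.035 0 -0.12 0 0 0 255;-0.06 -0.02 -0.13 0 0 0 255;-0.09 -0.05 -0.13 0 0 0 255;-0.12 -0.08 -0.13 0 0 0 255;-0.15 -0.1 -0.13 0 0 0 255;-0.15 -0.1 -0.13 0 0 0 255' && python3 -m pendant '0 0 0 0 0 0 255;0 0 0 0 0 0 255;0 0 0 0 0 0 255;0 0 0 0 0 0 255;0 0 0 0 0 0 255;0 0 0 0 0 0 255;0 0 0 0 0 0 255;0 0 0 0 0 0 255;0 0 0 0 0 0 255;0 0 0 0 0 0 255' && python3 - <<'E'
from plan import *
from fit import *
where()
ct=capture("top"); cs=capture("side"); crop(ct,235,175,65,45,6,"t35.png"); crop(cs,265,185,60,45,6,"s35.png")
cv2.imwrite("pics/t35full.png",ct["image"]); cv2.imwrite("pics/s35full.png",cs["image"])
for c,k in((cs,"s"),(ct,"t")):
    for n in("keeper_left_pad","keeper_right_pad","bar","stake_mid","stake_long","stake_short","block_mid","block_short"):
        print(k,n,[(w2c(d["point"]).round(4).tolist(),round(d["confidence"],2)) for d in spotter.landmark_of(c,n)][:3])
E
```

```text
t: 53.63
eef_pos: [0.5782, -0.2641, 0.2443]
tcp_rot: [0.644, 0.765, -0.003, 0.002]
contact_force: [-0.3, -1.8, 0.5]
grip_width: -0.0004
t: 54.47
eef_pos: [0.5841, -0.2519, 0.2419]
tcp_rot: [0.639, 0.769, -0.001, -0.0]
contact_force: [0.3, -0.6, 1.2]
grip_width: 0.0001
t 54.47 tcp [ 0.5841 -0.2519  0.2419] case [-0.1009 -0.2971  0.2419] yhead 10.59 tz [-0.001 -0.001 -1.   ] F [ 0.3 -0.6  1.2] w 0.0001 q [-0.07  0.46  0.58  1.58 -0.27  1.18  0.75]
s keeper_left_pad [([-0.0001, 0.1161, 0.1323], 0.57)]
s keeper_right_pad [([-0.0043, -0.1197, 0.1295], 0.46)]
s bar []
s stake_mid [([-0.0223, 0.0492, 0.0037], 0.62)]
s stake_long []
s stake_short [([0.0794, -0.2993, -0.001], 0.64)]
s block_mid []
s block_short [([-0.1303, -0.2836, -0.0006], 0.84), ([-0.0607, -0.2151, -0.0033], 0.78), ([-0.1421, -0.2007, -0.0007], 0.67)]
t keeper_left_pad [([-0.0004, 0.118, 0.1317], 0.58)]
t keeper_right_pad [([0.0045, -0.1206, 0.1324], 0.48)]
t bar [([-0.0021, -0.0008, 0.0832], 0.86)]
t stake_mid [([-0.0264, 0.0507, 0.0099], 0.57)]
t stake_long [([-0.0131, -0.0002, 0.0079], 0.79)]
t stake_short []
t block_mid [([0.0402, 0.0507, 0.0068], 0.57), ([-0.0126, -0.002, 0.0054], 0.54), ([-0.2407, -0.2784, 0.001], 0.39)]
t block_short [([-0.1316, -0.2863, -0.0011], 0.75), ([-0.0626, -0.2108, 0.0001], 0.67), ([-0.2402, -0.2814, -0.0014], 0.67)]
```

View pics/t35.png

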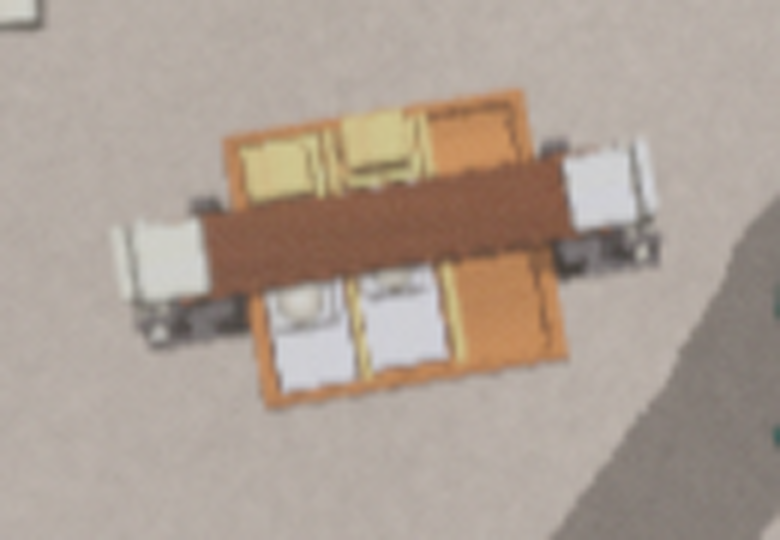

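View pics/s35.png

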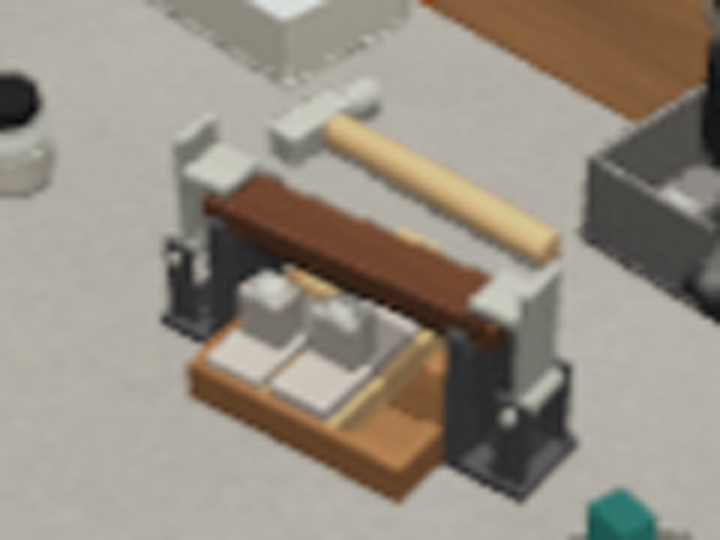

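View pics/t35full.png

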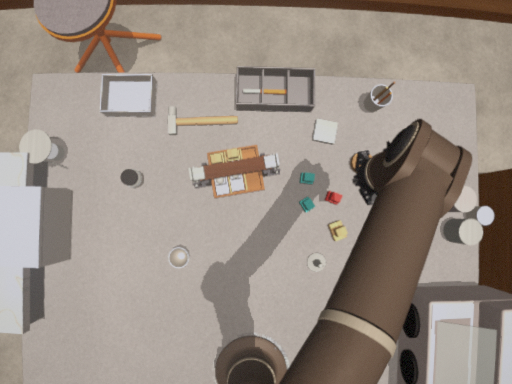

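View pics/s35full.png

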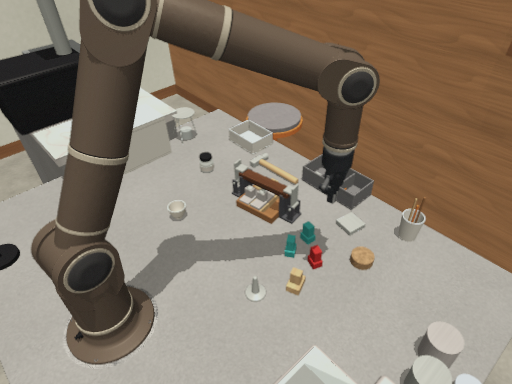

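```bash
python3 -c "
from plan import *
print(robot.finish_job()); where()"
```

```text
the job is handed in; nothing more can be done
None
the job is handed in; nothing more can be done
```

The case is packed and closed, and I handed the job in at about 54 s of robot time. No verdict was reported.

- **Stakes:** only the long and middle ones were on the bench. The long stake with the short block is in the centre lane, and the middle stake with the middle block is in the left lane. The right lane is empty, and the long block stayed on the bench.
- **Bar:** it lies strip down on both saddles. Image fits put its centre within 1 to 2.5 mm of nominal.
- **Keepers:** after the bar was seated I pushed the left, then the right. Both snapped upright, with their pads found at case y about 0.117 and -0.120 m and z about 0.131 m (nominal 0.122 and 0.131 m).

**Last pictures:** both views show both lanes filled and a hook over each end of the bar. The bystanders and look-alikes were where they started, apart from the cork disc and bar area in the top view, which the arm partly hid. The side view showed the cork disc in place. The gripper was clear at z = 0.24 m.

**Checks that disagreed:**
- The networks reported a "short stake" in the last side view. It sat at the gripper's place over the grey organiser, and nothing is there in the pictures.
- The side view found neither the bar nor the long stake by name. The top view did, although it put the long stake about 5 mm off.
- The first network mask of the middle stake fitted the 70 mm stake slightly better. A cleaner mask and a pixel measurement both gave 82 mm.

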